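Close the button dispenser with its bayonet cap

ROBOT

A 6-joint arm with a two-finger parallel gripper is mounted at the origin on the work surface. World frame = base frame: x ahead of the robot, y to its left, z up, the work surface at z = 0. Lengths are in mm, angles in degrees, forces in N, time in s.
With the tool pointing down it reaches from about 350 to 850 mm from the base axis. Payload 8.1 kg.
Tool frame: the origin (TCP) lies at the very end of the fingers, on their centre line; the grasp point (between the pads) lies 19 mm behind it; z points along the fingers, y is the direction in which the jaws open and shut (so a half turn about z gives the same grasp; the last joint's range is limited). The gripper opens to 85 mm and grips with 20 to 120 N. Pads are 22 mm wide; open, the fingers measure 114 mm over their backs; the gripper's body (76 mm by 85 mm) begins 54 mm behind the grasp point. The pads swing forward as they close: fully open they stand 13 mm farther back than shut.
Start: joints at [-71.07, 7.471, 85.268, -0, 87.261, -4.893], TCP at [242.373, -548.872, 231.292] pointing down, gripper open.
Joint ranges: [-169.43, 169.43], [-51.17, 129.36], [1.28, 143.12], [-76.62, 256.62], [0, 156.53], [-152.29, 152.29]. Speed limits (degrees/s): [136.94, 136.94, 159.86, 180, 180, 180].

INTERFACE

Orientations are given as [roll, pitch, yaw] about the fixed x, y, z axes, in that order (R = Rz(yaw) Ry(pitch) Rx(roll)).
In Python, from bench import r gives the robot as it stands.
- The arm moves only by the shell command python3 -m jog 'ROWS' [OPENING] [FORCE]. ROWS is JSON, a list of rows, each a list of 6 numbers: the shift along the tool's x, y, z normalised to -1 to 1, where 1 is 0.25 m, then the turn, a rotation vector about the tool's x, y, z normalised to -1 to 1, where 1 is pi rad. In form: [[x, y, z, ax, ay, az], ...]. A call has 1 to 10 rows; each row is the pose to reach, as a shift and turn from the pose commanded when the call began, along the tool's axes at that moment, turning the shorter way round; what a row does not reach only later rows make up. A row lasts 1/10 s, in which the tool goes at most 50 mm and 8.59 degrees, less where a joint would pass 70% of its speed; a pose out of reach is approached as far as the arm can. A call with a number of a shift or a turn outside -1 to 1 is refused whole. A call with a gripper value outside its range is refused whole. OPENING is the opening, from 0 (shut) to 1 (fully open), set as the call begins (- or left out, the last holds). The fingers move at their own pace and stop on an object; FORCE is the grip in N (left out, the last holds). Time passes only in rows, so rows that repeat a pose let the fingers close. It gives the time, the measured TCP pose, the force and the opening at its end, in the units of the state.
- r.sense(): the state, without advancing time (a new reading comes with each control period).
- r.snapshot(name): name is "scene" or "side" or "wrist"; returns a dict with "pixels" (400x640x3 uint8, red, green, blue), "intrinsics" (3x3 intrinsics, pixels), "extrinsics" (4x4, takes a point from camera to world coordinates). Camera axes: x right, y down, z forward; pixel columns grow to the right and rows downward; lengths in mm; the calibration is good to about 2 mm. A picture is of the moment at which its call begins. There is no depth.
- r.hand_in(): hands the job in, once; it reports no verdict.
The state is a dict: "time": time; "joint_pos": joint angles; "qd": joint speeds; "joint_efforts": joint torques, N m; "tool_pos": TCP position; "tcp_rot": TCP orientation; "ft_force": force on the tool from outside, world axes, zero at the start; "wrist_torque": the same for the moment, N m; "finger_gap": finger opening in mm.
Only numpy, scipy, OpenCV 4.12 (cv2) and the standard library are available. Lean on these libraries where they do the work, as an engineer would, in place of code of your own. Each camera call takes 0.05 s, during which the arm holds its last target.

TASK

Put the loose orange cap back on the open blue button dispenser: line its two lugs up with the two slots of the neck, push it in against the sprung seal, and twist it clockwise (seen from above) to the stop, so that it stays locked under its own spring when you let go. Feel for the slots and do not force the cap, the neck is brittle; leave everything else on the counter where it is.

Things in the scene. Friction and masses are not known exactly. Their poses are not given: they have to be found in the camera images.
- cap: Loose orange cap, about 120 g, standing on its plug, knob up. Origin: centre of the plug's lower end (nose); z up. Plug 40 mm in diameter, 20.5 mm long, its lowest 4.5 mm tapering to 31 mm. Above it a disc 66 mm in diameter from 20.5 to 28.5 mm, with black marks over the lugs, then the bar knob. A half turn gives the same cap.
- cap_lugs (a point): Point on the cap's axis at mid height of its two lugs, 8.5 mm above the nose, axes as the cap's. The lugs stick out of the plug along +x and -x, to 26.5 mm from the axis; they are 9 mm wide and 5 mm high (6 to 11 mm above the nose).
- cap_knob (a point): Middle of the cap's straight bar knob, 42.5 mm above the nose, axes as the cap's: 46 mm long along x (in line with the lugs), 20 mm wide along y, from 28.5 to 56.5 mm above the nose.
- canister: Fixed blue button dispenser: clear hopper with buttons, 116 mm square, roof at 101 mm, open neck on top with a yellow slotted ring. Origin: centre of its underside, z up. Two black marks on the roof lie at its +x and -x. The neck is brittle: the cap must never bear on it with more than 45 N, all contacts added up (0.5 N m against the stop makes about 20 N).
- neck (a point): Centre of the yellow ring's upper face, 124 mm above the counter; axes as the dispenser's. Bore 42.6 mm. Two opposite slots, 10.8 mm wide, reach 28.5 mm from the axis. They lie roughly at +x and -x (the marks), but the ring is fitted carelessly: turned by up to 0.5 rad either way, immovable, different each time. With the lugs lying on its face the nose is 6 mm below the face.
- seal_rest (a point): Centre of the sprung rubber seal's upper side as it rests, in the bore, 7 mm below the ring's face. The nose pushes it down: 4 N at first plus 0.5 N per mm; after 13.5 mm (nose 20.5 mm below the face) the cap's disc meets the ring. With the nose 18 to 20 mm below the face the lugs are free under the ring and the cap can turn, clockwise from above only.
- ring_under (a point): Point on the neck's axis 7 mm below the ring's face: the ledge under which the lugs turn. They turn 0.87 rad from mid slot to a hard stop. Over the last 0.13 rad the ring is only 4.5 mm thick: the seal lifts the lugs 2.5 mm into a pocket and the cap is locked, nose 15.5 mm below the face. Not turned far enough, the cap springs out or stays 2.5 mm too low.
- closed_canister: Fixed green button dispenser of the same size, already closed with a red cap; leave it. Origin: centre of its underside. Its cap's top is 165 mm above the counter.
- spool_a: Red spool, 38 mm diameter, 58 mm tall, loose, origin at its underside; bystander.
- spool_b: Blue spool, 38 mm diameter, 58 mm tall, loose, origin at its underside; bystander.
- button_tube: Jar of 36 mm diameter, 90 mm tall, loose, origin at its underside; bystander.
- pin_dish: Blue bowl, 84 mm diameter, 30 mm tall, loose, origin at its underside; bystander.
- mug: White mug, 76 mm diameter, 90 mm tall, loose, origin at its underside; bystander.
- button_box: Cardboard box 80 x 55 x 30 mm, loose, origin at its underside; bystander.
Mind the look-alikes: they are no part of the job. Of the things shaped like the cap, the orange one is meant.

How it is judged:
By the outcome, as a careful person would: the job done as asked, in the order asked, and still so for the second after the job is handed in, with the robot touching nothing.
It also fails if it takes over 72 s, if anything falls off the work surface, if the arm or the gripper's body presses on something with over 40 N, if the wrist force passes 120 N, or if a joint passes its speed limit or range.

## Working session

There is one attempt and no reset: what is moved stays moved. The work goes in short steps, Python scripts to look and compute and a shell command to move; the robot and the scene stay as the last step left them, time stands still between calls to the robot, and variables do not carry over. Pictures are saved under pics/ and viewed, and the job is handed in when it is done.

```bash
ls; mkdir -p pics; python3 - <<'E'
from bench import r
import cv2
s=r.sense()
for k,v in s.items(): print(k,v)
for n in ["scene","side","wrist"]:
    p=r.snapshot(n); cv2.imwrite(f"pics/{n}0.png",cv2.cvtColor(p["pixels"],cv2.COLOR_RGB2BGR)); print(n,p["intrinsics"],p["extrinsics"])
E
```

```text
pics
time 0.0
joint_pos [-7.10702442e+01  7.51485728e+00  8.53283306e+01  7.01367495e-04
  8.72636226e+01 -4.89186234e+00]
qd [-0.05798801 -0.07315402  0.00213869  0.10054503 -0.01529853 -0.03110787]
joint_efforts [-8.69612850e-04 -5.69404328e+01 -5.00553453e+01 -1.47732367e-04
  1.50866818e-02  7.95137225e-05]
tool_pos [ 242.18999554 -548.34278428  230.25616153]
tcp_rot [-1.79893638e+02 -9.80625426e-03  2.38215749e+01]
ft_force [ 0.60402071  0.02606754 -0.94402479]
wrist_torque [0.02414635 0.04681539 0.00118943]
finger_gap 85.52249200339685
scene [[434.59590712   0.         315.78155728]
 [  0.         434.59590712 197.58692854]
 [  0.           0.           1.        ]] [[-5.43177583e-01  4.42911882e-01 -7.13293192e-01  1.48348782e+03]
 [ 8.39236163e-01  3.12017497e-01 -4.45340033e-01  5.23964974e+02]
 [ 2.53135639e-02 -8.40520164e-01 -5.41188578e-01  7.64986609e+02]
 [ 0.00000000e+00  0.00000000e+00  0.00000000e+00  1.00000000e+00]]
side [[437.46261189   0.         319.80052895]
 [  0.         437.46261189 196.36808446]
 [  0.           0.           1.        ]] [[ 9.86300720e-01 -7.71711988e-02  1.45792650e-01  4.21088217e+02]
 [-1.64091643e-01 -5.49418751e-01  8.19275881e-01 -1.13359012e+03]
 [ 1.68767136e-02 -8.31975746e-01 -5.54555258e-01  8.83636961e+02]
 [ 0.00000000e+00  0.00000000e+00  0.00000000e+00  1.00000000e+00]]
wrist [[292.13896709   0.         311.33462299]
 [  0.         292.13896709 201.27110086]
 [  0.           0.           1.        ]] [[ 4.03737379e-01 -8.78701152e-01 -2.54716340e-01  3.06474637e+02]
 [-9.14874658e-01 -3.87986607e-01 -1.11672528e-01 -5.21206008e+02]
 [-6.99749299e-04  2.78119898e-01 -9.60546112e-01  3.73840687e+02]
 [ 0.00000000e+00  0.00000000e+00  0.00000000e+00  1.00000000e+00]]
```

View pics/scene0.png

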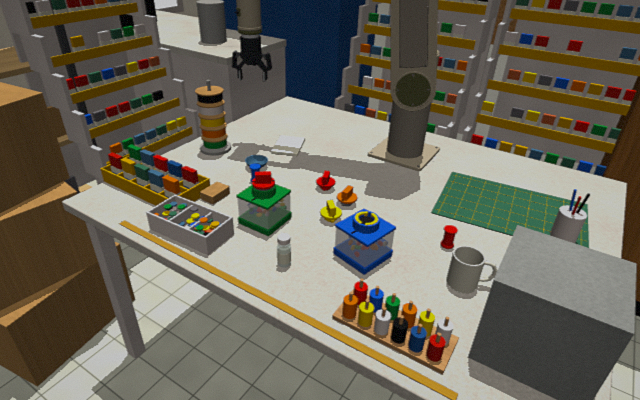

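View pics/side0.png

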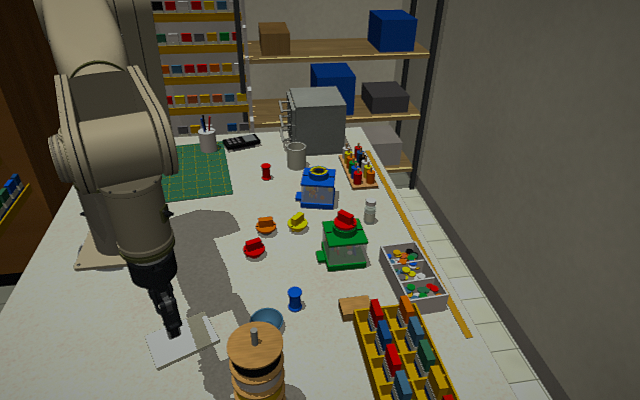

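View pics/wrist0.png

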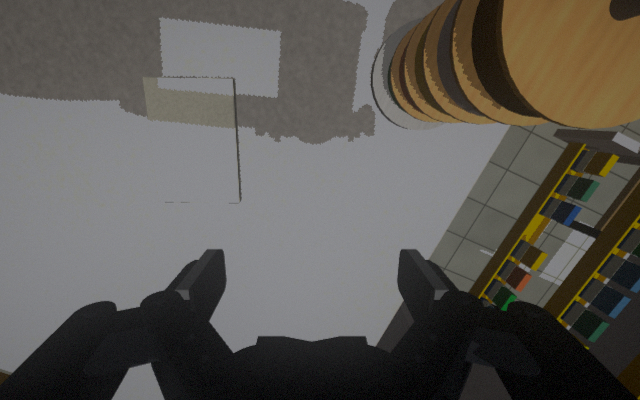

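The scene view shows the orange cap at about (346,197) and the blue dispenser's ring at (366,219). In the side view they are at (266,226) and (319,172). The red and yellow caps are look-alikes. Next I measure by colour mask and rays.

```bash
cat > h.py <<'E'
from bench import r
import cv2, numpy as np
def ray(p,u,v):
    K,T=np.array(p["intrinsics"]),np.array(p["extrinsics"])
    return T[:3,3], T[:3,:3]@np.linalg.solve(K,[u,v,1.])
def onz(p,u,v,z):
    o,d=ray(p,u,v); return o+d*(z-o[2])/d[2]
def tri(a,b):
    (o1,d1),(o2,d2)=a,b
    t=np.linalg.lstsq(np.c_[d1,-d2],o2-o1,rcond=None)[0]
    p,q=o1+t[0]*d1,o2+t[1]*d2
    return (p+q)/2,np.linalg.norm(p-q)
def proj(p,X):
    T=np.array(p["extrinsics"]);c=T[:3,:3].T@(np.array(X)-T[:3,3]);q=np.array(p["intrinsics"])@c;return q[:2]/q[2]
def hsv(p): return cv2.cvtColor(p["pixels"],cv2.COLOR_RGB2HSV)
def save(p,n,crop=None,s=1):
    im=cv2.cvtColor(p["pixels"],cv2.COLOR_RGB2BGR)
    if crop: x0,y0,x1,y1=crop; im=im[y0:y1,x0:x1]
    cv2.imwrite("pics/"+n,cv2.resize(im,None,fx=s,fy=s,interpolation=cv2.INTER_CUBIC))
def blobs(m,amin=30):
    n,l,st,c=cv2.connectedComponentsWithStats(m.astype(np.uint8))
    return [(tuple(c[i].round(1)),int(st[i,4]),tuple(int(x) for x in st[i,:4])) for i in range(1,n) if st[i,4]>=amin]
E
python3 - <<'E'
from h import *
a,b=r.snapshot("scene"),r.snapshot("side")
save(a,"sc1.png",(280,150,440,280),5);save(b,"si1.png",(220,140,380,280),4)
for n,p,c in(("scene",a,(300,150,420,280)),("side",b,(230,140,380,280))):
    H=hsv(p);h,s,v=cv2.split(H);box=np.zeros(h.shape,bool);box[c[1]:c[3],c[0]:c[2]]=1
    for col,lo,hi in(("orange",8,19),("yellow",22,33),("blue",105,125)):
        print(n,col,blobs(box&(h>=lo)&(h<=hi)&(s>150)&(v>50)))
for n,(u1,v1),(u2,v2) in(("cap",(346,197),(266,226)),("ring",(366,219),(319,172))):
    print(n,tri(ray(a,u1,v1),ray(b,u2,v2)))
E
```

```text
scene orange [((np.float64(346.9), np.float64(195.6)), 239, (337, 186, 20, 18))]
scene yellow [((np.float64(330.6), np.float64(211.5)), 291, (321, 200, 21, 23)), ((np.float64(360.4), np.float64(215.9)), 58, (356, 212, 12, 11)), ((np.float64(372.2), np.float64(219.6)), 58, (365, 213, 13, 12))]
scene blue [((np.float64(365.0), np.float64(229.7)), 921, (335, 213, 61, 33)), ((np.float64(361.6), np.float64(260.7)), 398, (334, 247, 58, 27))]
side orange [((np.float64(349.5), np.float64(159.5)), 66, (346, 154, 10, 15)), ((np.float64(370.2), np.float64(177.0)), 125, (366, 169, 12, 17)), ((np.float64(363.5), np.float64(187.1)), 38, (351, 184, 27, 5)), ((np.float64(265.5), np.float64(224.8)), 266, (256, 216, 20, 18))]
side yellow [((np.float64(347.0), np.float64(154.6)), 39, (345, 151, 8, 13)), ((np.float64(366.1), np.float64(169.4)), 50, (364, 165, 8, 14)), ((np.float64(318.0), np.float64(170.3)), 69, (310, 166, 17, 9)), ((np.float64(297.3), np.float64(222.1)), 272, (288, 212, 20, 20))]
side blue [((np.float64(353.4), np.float64(169.7)), 36, (351, 165, 9, 14)), ((np.float64(316.9), np.float64(186.5)), 705, (296, 167, 39, 42))]
cap (array([448.36516289,  -9.21227081,  24.12586864]), np.float64(0.8129722812871422))
ring (array([643.66929922, 151.57732104, 117.20385988]), np.float64(4.252394808324577))
```

View pics/sc1.png

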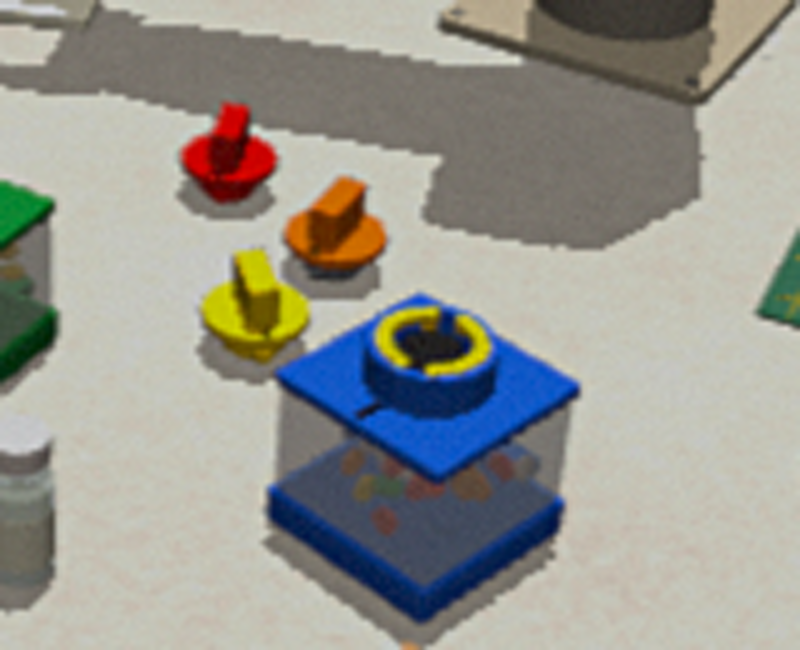

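View pics/si1.png

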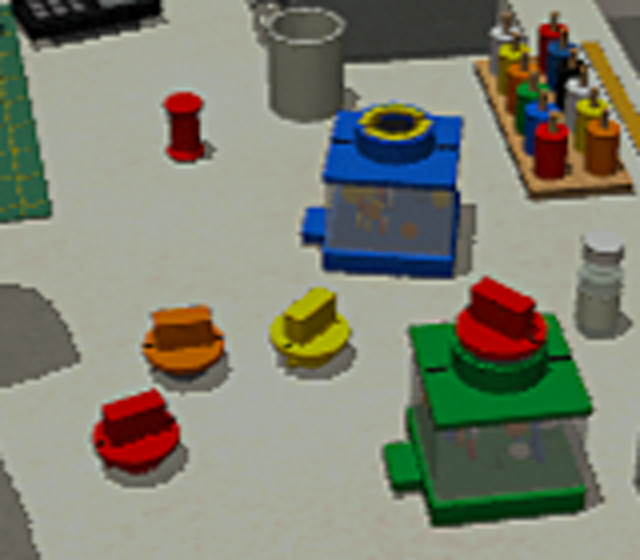

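```bash
cat >> h.py <<'E'
from scipy.spatial.transform import Rotation as Ro
def go(x,y,z,yaw):
    s=r.sense();R=Ro.from_euler('xyz',s["tcp_rot"],degrees=True)
    G=Ro.from_euler('xyz',[180,0,yaw],degrees=True)
    d=R.inv().apply(np.array([x,y,z])-s["tool_pos"]); w=(R.inv()*G).as_rotvec()
    print("row",(d/250).round(4),(w/np.pi).round(4),"mm",d.round(1),"deg",np.degrees(w).round(2))
def st():
    s=r.sense();print({k:np.round(s[k],2).tolist() for k in("time","joint_pos","tool_pos","tcp_rot","ft_force","wrist_torque","finger_gap")})
E
python3 -m jog '[[1,-0.84,0,0,0,-0.3],[1,-0.84,0,0,0,-0.3],[1,-0.84,0,0,0,-0.3],[1,-0.84,0,0,0,-0.3],[1,-0.84,0,0,0,-0.3],[1,-0.84,0,0,0,-0.3],[1,-0.84,0,0,0,-0.3],[1,-0.84,0,0,0,-0.3]]' 1
python3 -c "
from h import *
go(545,70,231,130)"
```

```text
time: 1.05
tool_pos: [387.6, -252.9, 231.4]
tcp_rot: [180.0, -0.0, 78.1]
ft_force: [0.0, -0.9, 0.0]
finger_gap: 85.4
row [1.3933 0.3508 0.0031] [ 3.000e-04 -1.000e-04 -2.881e-01] mm [348.3  87.7   0.8] deg [ 6.000e-02 -2.000e-02 -5.186e+01]
```

```bash

python3 -m jog '[[1,0.25,0,0,0,-0.2],[1,0.25,0,0,0,-0.288],[1,0.25,0,0,0,-0.288],[1,0.25,0,0,0,-0.288],[1,0.25,0,0,0,-0.288],[1,0.25,0,0,0,-0.288],[1,0.25,0,0,0,-0.288]]'
python3 -c "
from h import *
go(545,70,231,130)"
```

```text
time: 1.75
tool_pos: [500.5, -23.6, 231.0]
tcp_rot: [-180.0, -0.0, 129.9]
ft_force: [0.4, -0.6, 0.8]
finger_gap: 85.3
row [ 1.729e-01  3.769e-01 -2.000e-04] [-0.0002 -0.0001 -0.0004] mm [43.2 94.2 -0.1] deg [-0.03 -0.02 -0.07]
```

```bash

python3 -m jog '[[0.23,-0.32,0,0,0,0],[0.23,-0.32,0,0,0,0],[0.23,-0.32,0,0,0,0],[0.23,-0.32,0,0,0,0]]'
python3 -c "
from h import *
p=r.snapshot('wrist');save(p,'w1.png');st()
go(545,70,231,130)
for k in('extrinsics',):print(p[k])
np.savez('w1.npz',**p)
"
```

```text
time: 2.15
tool_pos: [401.2, -32.9, 231.7]
tcp_rot: [179.9, 0.1, 129.3]
ft_force: [0.0, 0.2, 0.1]
finger_gap: 85.3
{'time': 2.2, 'joint_pos': [-11.93, -24.76, 114.23, -0.02, 90.39, -51.28], 'tool_pos': [402.11, -32.73, 231.95], 'tcp_rot': [179.93, 0.11, 129.35], 'ft_force': [0.59, -0.96, 0.17], 'wrist_torque': [0.01, -0.05, 0.02], 'finger_gap': 85.46}
row [-0.0447  0.7025  0.0047] [ 0.0004  0.0006 -0.0036] mm [-11.2 175.6   1.2] deg [ 0.07  0.11 -0.65]
[[ 7.74100498e-01  6.07541026e-01  1.77939095e-01  3.55853867e+02]
 [ 6.33062606e-01 -7.43068487e-01 -2.16981475e-01  2.07874901e+01]
 [ 3.95786478e-04  2.80612055e-01 -9.59821191e-01  3.75021152e+02]
 [ 0.00000000e+00  0.00000000e+00  0.00000000e+00  1.00000000e+00]]
```

View pics/w1.png

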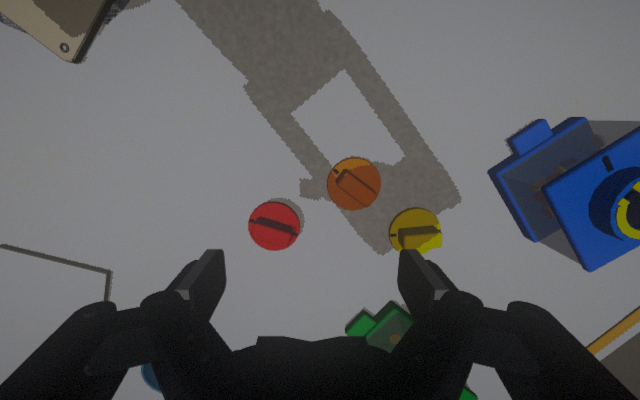

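I typed that last row before reading the computed one, so the arm went the wrong way. It did no harm. The view shows the orange cap at (354,183), with its black marks near (338,170) and (372,197). The ring is cut off at the right edge. I'll measure the cap here.

```bash

python3 - <<'E'
from h import *
p=dict(np.load('w1.npz'))
save(p,'w1c.png',(314,143,394,223),7)
H=hsv(p);h,s,v=cv2.split(H);m=((h>=8)&(h<=17)&(s>150)).astype(np.uint8);m[:140]=0;m[230:]=0;m[:,:310]=0;m[:,386:]=0
print(blobs(m))
m=cv2.morphologyEx(m,cv2.MORPH_CLOSE,np.ones((5,5)))
c=max(cv2.findContours(m,0,1)[0],key=cv2.contourArea)
pts=np.array([onz(p,u,v,28.5)[:2] for u,v in c[:,0]],np.float32)
print("disc",cv2.fitEllipse(pts), cv2.minEnclosingCircle(pts))
blk=(v<45); blk[:140]=0;blk[230:]=0;blk[:,:320]=0;blk[:,390:]=0
print("black",blobs(blk,3))
E
```

```text
[((np.float64(354.0), np.float64(183.9)), 2013, (327, 158, 54, 52))]
disc ((446.00775146484375, -8.256468772888184), (62.9853515625, 63.760623931884766), 63.41169357299805) ((446.39727783203125, -8.314419746398926), 32.72053909301758)
black []
```

View pics/w1c.png

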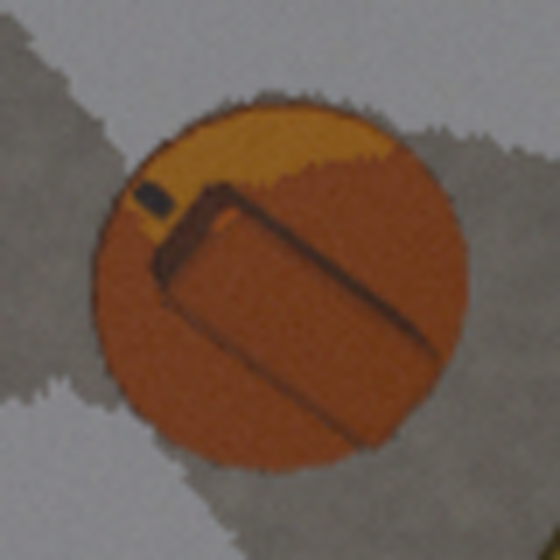

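```bash

python3 - <<'E'
from h import *
p=dict(np.load('w1.npz'))
f=lambda a:(314+a[0]/7,143+a[1]/7)
for a,b,z in(((165,290),(365,443),56.5),((240,200),(437,355),56.5)):
    A,B=onz(p,*f(a),z),onz(p,*f(b),z);d=B-A;print(A,B,np.linalg.norm(d),np.degrees(np.arctan2(d[1],d[0])))
m=onz(p,*f((154,200)),28.5);print(m,np.degrees(np.arctan2(*(m[:2]-[446.2,-8.3])[::-1])))
c=np.mean([onz(p,*f(a),56.5) for a in((165,290),(365,443),(225,205),(437,355))],axis=0);print(c)
E
```

```text
[425.18516206 -17.49091728  56.5       ] [467.12652456 -16.22617281  56.5       ] 41.96042738516315 1.7272344713631127
[424.85232619   1.00959053  56.5       ] [466.10450238   2.11007947  56.5       ] 41.26685251903289 1.5281235203139731
[419.50233939 -10.06316157  28.5       ] -176.22157043463133
[445.49101517  -8.17366746  56.5       ]
```

```bash
python3 -c "
from h import *
go(630,145,232,130)"
```

```text
row [-0.0283  1.1556  0.0013] [ 0.0004  0.0006 -0.0036] mm [ -7.1 288.9   0.3] deg [ 0.07  0.11 -0.65]
```

```bash

python3 -m jog '[[0,1,0,0,0,0],[0,1,0,0,0,0],[0,1,0,0,0,0],[0,1,0,0,0,0],[0,1,0,0,0,0],[0,1,0,0,0,0],[0,1,0,0,0,0]]'
python3 -c "
from h import *
p=r.snapshot('wrist');save(p,'w2.png');st()
np.savez('w2.npz',**p)
"
```

```text
time: 2.9
tool_pos: [595.3, 128.4, 228.7]
tcp_rot: [-179.8, -0.1, 129.6]
ft_force: [-0.2, -0.7, -0.4]
finger_gap: 85.5
{'time': 2.95, 'joint_pos': [7.31, 8.91, 83.83, -0.02, 87.37, -32.28], 'tool_pos': [594.87, 127.75, 229.99], 'tcp_rot': [-179.89, -0.04, 129.59], 'ft_force': [0.09, -0.57, 0.85], 'wrist_torque': [0.0, 0.01, -0.03], 'finger_gap': 85.36}
```

View pics/w2.png

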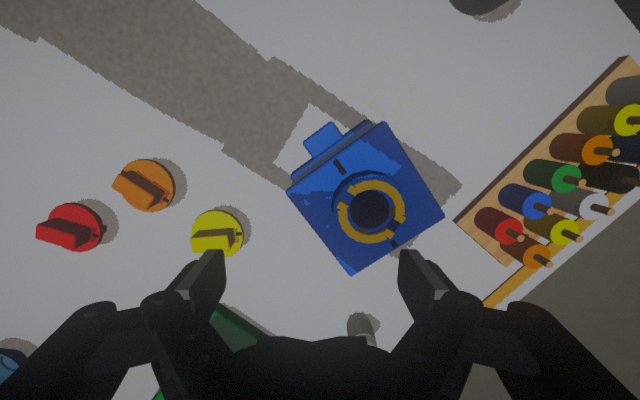

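The ring is whole in view around (371,209). Its slots look to be near (360,184) and (383,234), and the roof marks are at (339,166) and (393,242).

```bash

python3 - <<'E'
from h import *
p=dict(np.load('w2.npz'))
save(p,'w2c.png',(316,154,426,264),7)
h,s,v=cv2.split(hsv(p));m=((h>=15)&(h<=33)&(s>110)&(v>50)).astype(np.uint8)
M=np.zeros_like(m);M[165:250,325:415]=m[165:250,325:415];m=M
B=blobs(m,20);print(B)
pts=np.array([onz(p,u,v,124)[:2] for v,u in np.argwhere(m)],np.float32)
hull=cv2.convexHull(pts);print("circ",cv2.minEnclosingCircle(hull),cv2.fitEllipse(hull))
for i in range(3):
  e=cv2.fitEllipse(hull);C=np.array(e[0])
d=pts-C;rr=np.hypot(*d.T);a=np.degrees(np.arctan2(d[:,1],d[:,0]))
k=(rr>22.5)&(rr<27.5)
hi=np.histogram(a[k],bins=np.arange(-180,181,5))[0]
for b,n in zip(np.arange(-180,180,5),hi): print(b,n,end='; ')
print(rr.min(),rr.max())
E
```

```text
[((np.float64(382.3), np.float64(194.9)), 713, (347, 180, 59, 43)), ((np.float64(360.0), np.float64(228.3)), 693, (337, 202, 57, 41))]
circ ((642.9314575195312, 152.39199829101562), 31.182388305664062) ((642.9267578125, 152.1790771484375), (58.23495864868164, 61.906829833984375), 98.47480010986328)
-180 0; -175 0; -170 0; -165 0; -160 12; -155 13; -150 14; -145 12; -140 10; -135 14; -130 13; -125 12; -120 13; -115 13; -110 12; -105 12; -100 13; -95 10; -90 13; -85 13; -80 13; -75 11; -70 13; -65 11; -60 12; -55 11; -50 13; -45 12; -40 11; -35 12; -30 13; -25 12; -20 11; -15 13; -10 10; -5 9; 0 0; 5 0; 10 0; 15 0; 20 10; 25 14; 30 12; 35 11; 40 15; 45 10; 50 13; 55 14; 60 14; 65 13; 70 12; 75 14; 80 13; 85 16; 90 13; 95 15; 100 12; 105 14; 110 13; 115 16; 120 13; 125 12; 130 15; 135 11; 140 15; 145 15; 150 13; 155 13; 160 13; 165 15; 170 14; 175 2; 18.131792487661883 31.29129014950774
```

View pics/w2c.png

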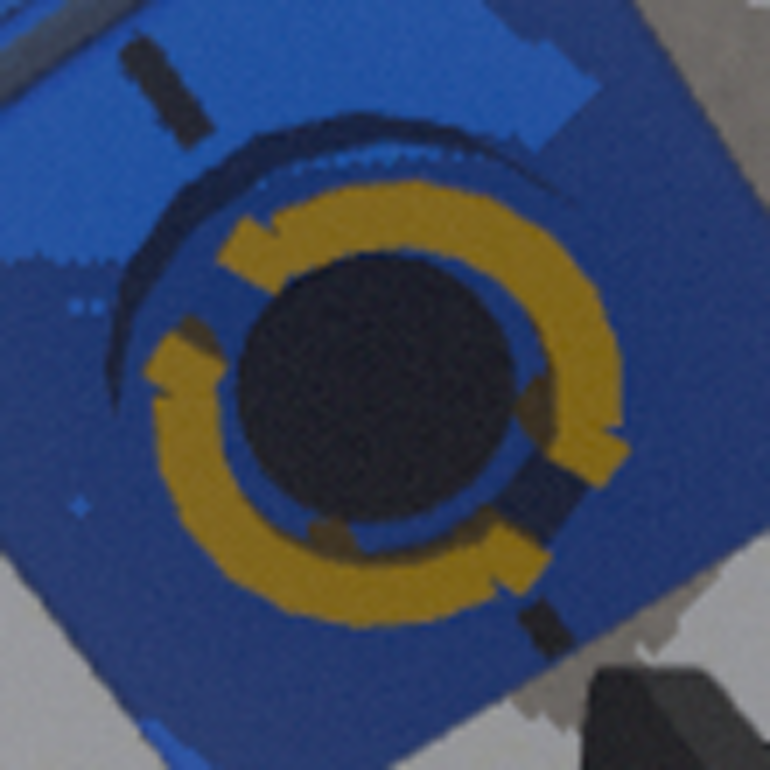

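```bash

python3 - <<'E'
from h import *
from scipy.optimize import least_squares
p=dict(np.load('w2.npz'))
h,s,v=cv2.split(hsv(p));m=((h>=15)&(h<=33)&(s>110)&(v>80)).astype(np.uint8)
M=np.zeros_like(m);M[165:250,325:415]=m[165:250,325:415];m=M
big=cv2.resize(m*255,None,fx=4,fy=4,interpolation=cv2.INTER_LINEAR)>127
cs=[c for c in cv2.findContours(big.astype(np.uint8),0,1)[0] if cv2.contourArea(c)>500]
P=np.array([onz(p,(u+.5)/4-.5,(w+.5)/4-.5,124)[:2] for c in cs for u,w in c[:,0]])
C=np.array([642.9,152.3])
for it in range(6):
    d=P-C;rr=np.hypot(*d.T);a=np.degrees(np.arctan2(d[:,1],d[:,0]))
    k=(rr>26.5)&(rr<29.5)&(np.minimum(abs((a-8+90)%180-90),999)>28)
    f=least_squares(lambda q:np.hypot(P[k,0]-q[0],P[k,1]-q[1])-q[2],[*C,28]);C=f.x[:2]
print("outer",f.x,k.sum(),f.fun.std())
ki=(rr<23.5)&(abs((a-8+90)%180-90)>28)
g=least_squares(lambda q:np.hypot(P[ki,0]-q[0],P[ki,1]-q[1])-q[2],[*C,21]);print("inner",g.x,ki.sum(),g.fun.std())
d=P-C
for th0 in(8,):
  t=np.radians(th0)
  for it in range(8):
    X=d@[np.cos(t),np.sin(t)];Y=d@[-np.sin(t),np.cos(t)]
    res=[]
    for sx in(1,-1):
      for sy in(1,-1):
        q=(X*sx>23)&(X*sx<30)&(Y*sy>2.5)&(Y*sy<8.)
        pf=np.polyfit(X[q],Y[q],1);res.append((np.polyval(pf,sx*26.5),np.degrees(np.arctan(pf[0])),q.sum()))
    yp=(res[0][0]+res[1][0])/2;yn=(res[2][0]+res[3][0])/2
    t+=np.arctan2(yp-yn,53)
  print(np.degrees(t),np.round(res,2),"offset",(yp+yn)/2)
for nm,(u,w) in(("m1",(339,166)),("m2",(393.5,243.5))):print(nm,onz(p,u,w,101))
E
```

```text
outer [642.77849942 152.13201573  29.22285164] 366 0.16540633335072744
inner [642.48335568 152.18247902  21.52912521] 406 0.25234805569796703
8.633043698822876 [[  5.88  13.58  36.  ]
 [ -5.69 -17.59  32.  ]
 [  5.84  -8.92  37.  ]
 [ -5.66  12.78  37.  ]] offset 0.09421626210091194
m1 [597.56174049 163.73892756 101.        ]
m2 [691.47604247 139.57604959 101.        ]
```

```bash
python3 -c "
from h import *
go(446,-8.2,100,182)"
```

```text
row [-0.04   -0.8045  0.5214] [-0.0004 -0.0005 -0.2912] mm [ -10.  -201.1  130.4] deg [ -0.08  -0.09 -52.41]
```

```bash

python3 -m jog '[[-0.01,-0.3,0.1,0,0,-0.08],[-0.03,-0.7,0.4,0,0,-0.2],[-0.04,-0.8045,0.5214,0,0,-0.2912],[-0.04,-0.8045,0.5214,0,0,-0.2912],[-0.04,-0.8045,0.5214,0,0,-0.2912],[-0.04,-0.8045,0.5214,0,0,-0.2912],[-0.04,-0.8045,0.5214,0,0,-0.2912],[-0.04,-0.8045,0.5214,0,0,-0.2912],[-0.04,-0.8045,0.5214,0,0,-0.2912]]' 0.6
python3 -c "
from h import *
p=r.snapshot('wrist');save(p,'w3.png');st()
np.savez('w3.npz',**p)
print(proj(p,[446,-8.2,28.5]))
go(446,-8.2,31,182)
"
```

```text
time: 3.85
tool_pos: [447.3, -8.1, 102.6]
tcp_rot: [-180.0, 0.2, -178.1]
ft_force: [0.6, -0.1, 0.2]
finger_gap: 51.4
{'time': 3.9, 'joint_pos': [-7.59, -11.12, 117.27, 0.0, 73.69, -99.52], 'tool_pos': [447.15, -7.92, 102.37], 'tcp_rot': [-179.97, 0.16, -178.07], 'ft_force': [-0.79, 0.54, 0.66], 'wrist_torque': [0.01, 0.02, -0.03], 'finger_gap': 51.55}
[312.97689576 209.18616473]
row [ 0.0054 -0.0008  0.2855] [-0.0001  0.0009 -0.0004] mm [ 1.4 -0.2 71.4] deg [-0.03  0.16 -0.07]
```

View pics/w3.png

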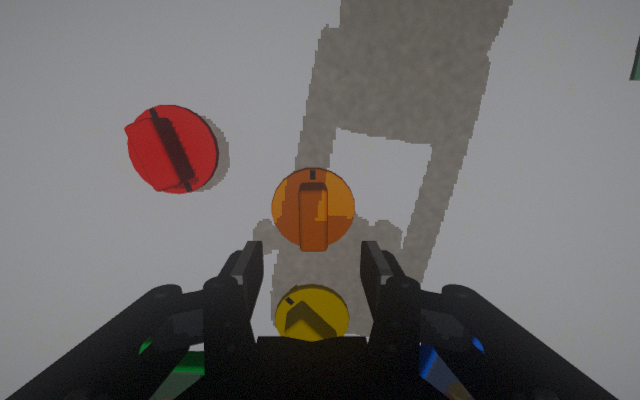

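The orange disc is centred at (313,208), where my estimate puts it (313,209). The bar is square between the jaws, so I descend and grip.

```bash

python3 -m jog '[[0.005,0,0.15,0,0,0],[0.005,0,0.26,0,0,0],[0.005,0,0.285,0,0,0],[0.005,0,0.285,0,0,0],[0.005,0,0.285,0,0,0]]' 0.6
python3 -m jog '[[0,0,0,0,0,0],[0,0,0,0,0,0],[0,0,0,0,0,0],[0,0,0,0,0,0],[0,0,0,0,0,0],[0,0,0,0,0,0]]' 0 60
python3 -c "
from h import *
st();p=r.snapshot('wrist');save(p,'w4.png')"
```

```text
time: 4.4
tool_pos: [445.8, -7.9, 31.2]
tcp_rot: [-180.0, 0.1, -177.9]
ft_force: [0.2, -0.2, -0.0]
finger_gap: 51.0
time: 5.0
tool_pos: [445.7, -8.1, 31.1]
tcp_rot: [-180.0, 0.1, -177.9]
ft_force: [-1.3, -0.4, 7.0]
finger_gap: 19.2
{'time': 5.0, 'joint_pos': [-7.64, -5.2, 120.22, 0.01, 64.86, -99.71], 'tool_pos': [445.69, -8.06, 31.08], 'tcp_rot': [-179.98, 0.13, -177.93], 'ft_force': [-1.26, -0.4, 6.97], 'wrist_torque': [0.04, 0.24, 0.0], 'finger_gap': 19.19}
```

View pics/w4.png

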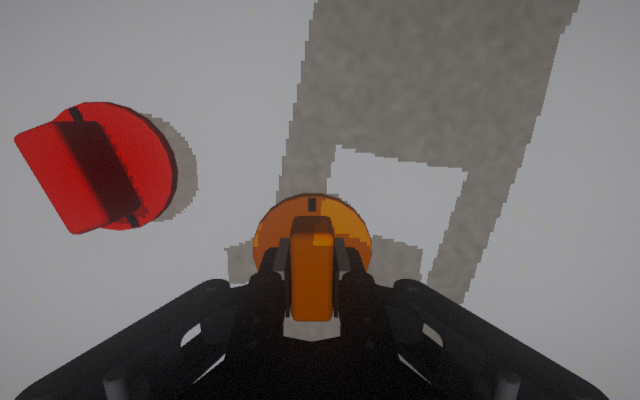

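```bash

python3 -m jog '[[0,0,-0.05,0,0,0],[0,0,-0.2,0,0,0],[0,0,-0.4,0,0,0],[0,0,-0.6,0,0,0],[0,0,-0.66,0,0,0],[0,0,-0.66,0,0,0]]'
python3 -c "
from h import *
st();go(642.6,152.15,196,188.6);p=r.snapshot('side');save(p,'s5.png',(220,100,380,240),4);p=r.snapshot('wrist');save(p,'w5.png');np.savez('w5.npz',**p)"
```

```text
time: 5.65
tool_pos: [446.6, -8.2, 198.6]
tcp_rot: [-179.9, 0.4, -177.9]
ft_force: [-0.2, -0.6, -2.4]
finger_gap: 19.0
{'time': 5.65, 'joint_pos': [-7.64, -16.52, 111.41, 0.0, 84.71, -99.71], 'tool_pos': [446.6, -8.21, 198.63], 'tcp_rot': [-179.93, 0.39, -177.92], 'ft_force': [-0.21, -0.6, -2.36], 'wrist_torque': [-0.0, -0.0, 0.03], 'finger_gap': 18.99}
row [-0.8066  0.6126  0.0153] [-0.0005  0.0022 -0.0362] mm [-201.7  153.2    3.8] deg [-0.09  0.39 -6.52]
```

View pics/w5.png

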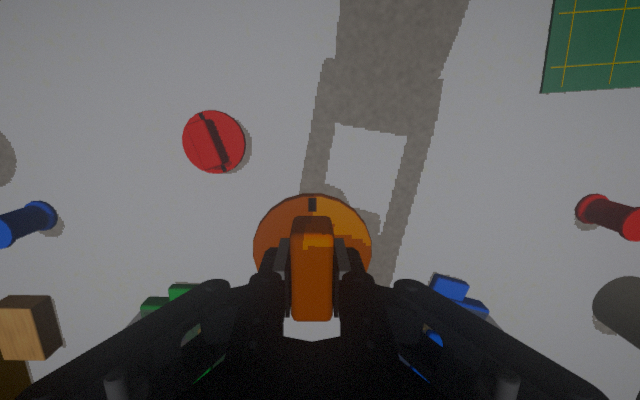

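View pics/s5.png

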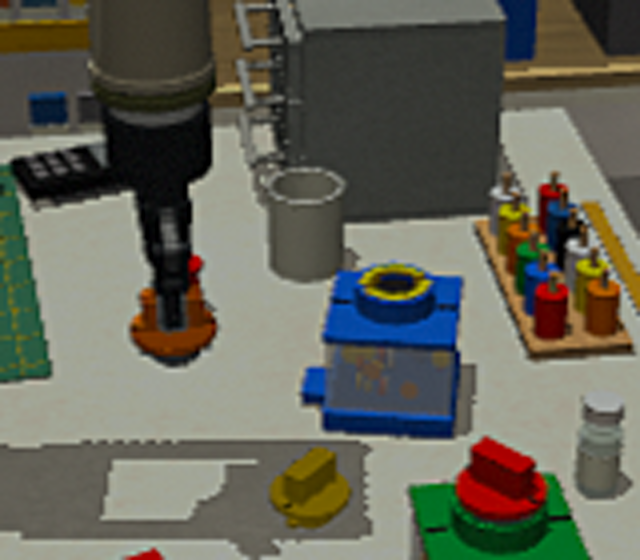

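```bash

cat > cap.py <<'E'
from h import *
from scipy.optimize import least_squares
def capfit(p,tcp,dz=-2.5):
    h,s,v=cv2.split(hsv(p));m=((h>=6)&(h<=19)&(s>150)&(v>45)).astype(np.uint8);m[:185]=0;m[330:]=0;m[:,:245]=0;m[:,380:]=0
    c=max(cv2.findContours(m,0,1)[0],key=cv2.contourArea)[:,0]
    c=np.array([(u,w) for u,w in c if w<248])
    P=np.array([onz(p,u,w,tcp[2]+dz)[:2] for u,w in c])
    f=least_squares(lambda q:np.hypot(P[:,0]-q[0],P[:,1]-q[1])-33,[tcp[0],tcp[1]],loss='soft_l1')
    return f.x,np.sqrt(np.mean(f.fun**2)),len(P)
E
python3 - <<'E'
from cap import *
p=dict(np.load('w5.npz'));s=r.sense();t=s["tool_pos"]
C,e,n=capfit(p,t);print(C,e,n,t)
yaw=np.radians(s["tcp_rot"][2]);d=C-t[:2]
print("tool x",d@[np.cos(yaw),np.sin(yaw)],"tool y",d@[np.sin(yaw),-np.cos(yaw)])
E
```

```text
[447.4095465   -8.80487634] 8.527115573666293 231 [443.96752308  -7.86969998 193.6862313 ]
tool x -3.4058283842671155 tool y -1.0594399788800324
```

```bash

python3 - <<'E'
from cap import *
p=r.snapshot('wrist');np.savez('w6.npz',**p);s=r.sense();t=s["tool_pos"]
T=p['extrinsics'];print(t,s["tcp_rot"], "cam in tool",Ro.from_euler('xyz',s["tcp_rot"],degrees=True).inv().apply(T[:3,3]-t))
h,S,v=cv2.split(hsv(p));m=((h>=6)&(h<=19)&(S>150)&(v>45)).astype(np.uint8);m[:185]=0;m[300:]=0;m[:,:245]=0;m[:,380:]=0
pts=[]
for u in range(254,372):
    col=np.where(m[:,u])[0]
    if len(col): pts.append((u,col[0]-.5))
pts=np.array(pts,float);pts=pts[pts[:,1]<240];print(pts[::15])
P=np.array([onz(p,u,w,t[2]-2.5)[:2] for u,w in pts])
f=least_squares(lambda q:np.hypot(P[:,0]-q[0],P[:,1]-q[1])-q[2],[*t[:2],33],loss='soft_l1');print(f.x,f.fun.std())
f=least_squares(lambda q:np.hypot(P[:,0]-q[0],P[:,1]-q[1])-33,[*t[:2]],loss='soft_l1');print(f.x,f.fun.std())
yaw=np.radians(s["tcp_rot"][2]);d=f.x[:2]-t[:2]
print("tool x",d@[np.cos(yaw),np.sin(yaw)],"tool y",d@[np.sin(yaw),-np.cos(yaw)])
E
```

```text
[443.26899836  -7.79203931 192.57545555] [ 179.96812851   -0.18534023 -177.9256165 ] cam in tool [  70.59283346   -1.12759958 -144.44296296]
[[254.  237.5]
 [269.  212.5]
 [284.  201.5]
 [299.  196.5]
 [314.  193.5]
 [329.  196.5]
 [344.  203.5]
 [359.  216.5]]
[444.57477737  -8.62660137  32.34819431] 0.2795442601853297
[445.33961844  -8.59167756] 0.3192088512616099
tool x -2.040318718590418 tool y -0.874064279795765
```

```bash

python3 -m jog '[[-0.2,0.15,0,0,0,-0.01],[-0.4,0.3,0,0,0,-0.02],[-0.6,0.46,0,0,0,-0.036],[-0.8,0.61,0,0,0,-0.036],[-0.8,0.61,0,0,0,-0.036],[-0.8,0.61,0,0,0,-0.036],[-0.8,0.61,0,0,0,-0.036],[-0.8,0.61,0,0,0,-0.036],[-0.8,0.61,0,0,0,-0.036]]'
python3 - <<'E'
from cap import *
for i in range(3):
    r.snapshot('side');st()
p=r.snapshot('wrist');np.savez('w6.npz',**p);save(p,'w6.png');s=r.sense();t=s["tool_pos"]
h,S,v=cv2.split(hsv(p));m=((h>=6)&(h<=19)&(S>150)&(v>45)).astype(np.uint8);m[:185]=0;m[300:]=0;m[:,:245]=0;m[:,380:]=0
pts=[]
for u in range(254,372):
    col=np.where(m[:,u])[0]
    if len(col): pts.append((u,col[0]-.5))
pts=np.array(pts,float);pts=pts[pts[:,1]<240]
P=np.array([onz(p,u,w,t[2]-2.5)[:2] for u,w in pts])
f=least_squares(lambda q:np.hypot(P[:,0]-q[0],P[:,1]-q[1])-33,[*t[:2]],loss='soft_l1');print(f.x,f.fun.std())
yaw=np.radians(s["tcp_rot"][2]);d=f.x[:2]-t[:2]
print("tool x",d@[np.cos(yaw),np.sin(yaw)],"tool y",d@[np.sin(yaw),-np.cos(yaw)])
go(642.6,152.15,196,188.6)
E
```

```text
time: 6.7
tool_pos: [638.0, 150.8, 194.7]
tcp_rot: [-180.0, -0.0, -171.5]
ft_force: [0.3, -0.5, -1.6]
finger_gap: 18.8
{'time': 6.75, 'joint_pos': [8.82, 17.01, 78.13, -0.01, 84.82, -89.68], 'tool_pos': [638.3, 150.76, 195.3], 'tcp_rot': [-179.99, 0.03, -171.5], 'ft_force': [0.01, 0.47, -1.31], 'wrist_torque': [0.04, -0.01, 0.02], 'finger_gap': 18.76}
{'time': 6.8, 'joint_pos': [8.82, 17.0, 78.1, -0.01, 84.83, -89.68], 'tool_pos': [638.52, 150.85, 195.66], 'tcp_rot': [-180.0, 0.07, -171.5], 'ft_force': [-0.11, 0.25, -1.02], 'wrist_torque': [0.01, 0.03, 0.04], 'finger_gap': 19.2}
{'time': 6.85, 'joint_pos': [8.83, 17.01, 78.08, -0.0, 84.83, -89.68], 'tool_pos': [638.67, 150.96, 195.79], 'tcp_rot': [-180.0, 0.08, -171.5], 'ft_force': [-0.59, -0.18, -1.48], 'wrist_torque': [-0.04, 0.02, 0.01], 'finger_gap': 19.18}
[639.50589792 150.15480297] 0.5234525951025643
tool x -0.6080351016659151 tool y -1.0527524711940437
row [-0.0159  0.0018 -0.0009] [-0.      0.0005 -0.0005] mm [-4.   0.5 -0.2] deg [-0.    0.08 -0.09]
```

View pics/w6.png

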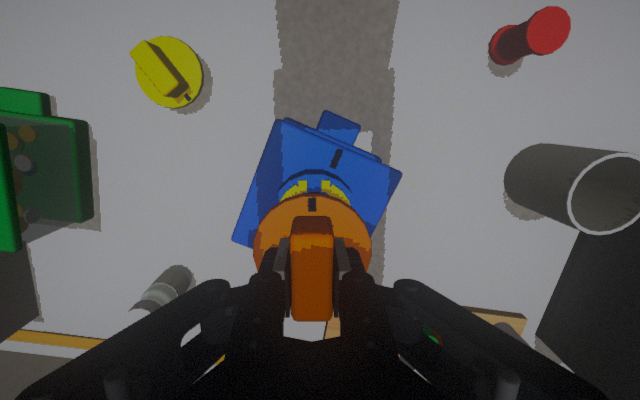

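The slot sits at about (313,187) and the cap's black mark at (312,204), so they line up. I'll shift over the centre, come down to just above the ring, and check.

```bash

python3 -m jog '[[-0.0156,0.0035,0.05,0,0,0],[-0.0156,0.0035,0.12,0,0,0],[-0.0156,0.0035,0.148,0,0,0],[-0.0156,0.0035,0.148,0,0,0],[-0.0156,0.0035,0.148,0,0,0],[-0.0156,0.0035,0.148,0,0,0]]'
python3 - <<'E'
from h import *
p=r.snapshot('wrist');save(p,'w7.png',(230,150,390,270),5);st()
p=r.snapshot('side');save(p,'s7.png',(270,110,370,210),6)
p=r.snapshot('scene');save(p,'c7.png',(315,150,415,250),6);st()
E
```

```text
time: 7.5
tool_pos: [643.0, 153.3, 158.2]
tcp_rot: [180.0, 0.0, -171.4]
ft_force: [-0.8, 0.5, -2.0]
finger_gap: 19.1
{'time': 7.55, 'joint_pos': [8.96, 19.08, 79.51, 0.0, 81.33, -89.6], 'tool_pos': [643.1, 153.28, 158.52], 'tcp_rot': [180.0, 0.07, -171.44], 'ft_force': [0.55, -0.18, -1.27], 'wrist_torque': [0.06, 0.03, -0.01], 'finger_gap': 18.73}
{'time': 7.65, 'joint_pos': [8.96, 19.08, 79.52, 0.0, 81.33, -89.6], 'tool_pos': [643.08, 153.26, 158.52], 'tcp_rot': [180.0, 0.07, -171.44], 'ft_force': [0.74, -0.01, -1.21], 'wrist_torque': [-0.01, -0.01, -0.08], 'finger_gap': 19.15}
```

View pics/w7.png

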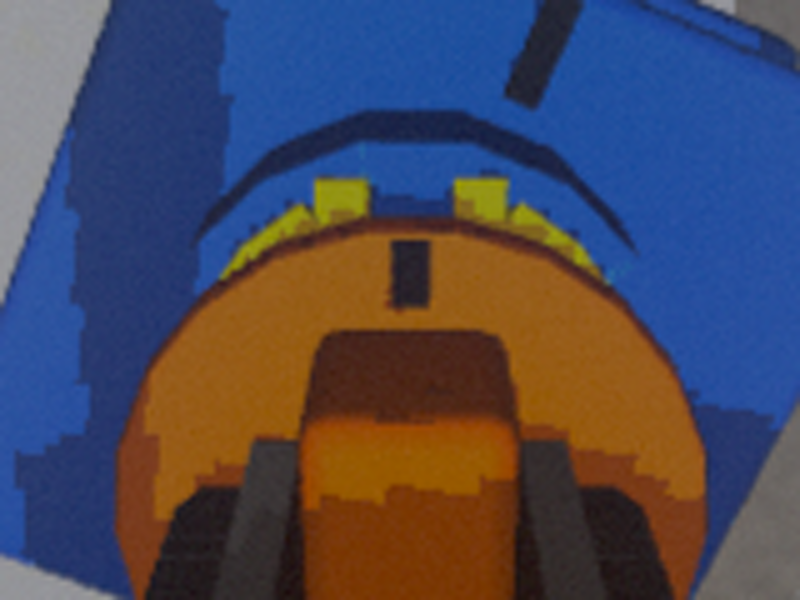

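View pics/c7.png

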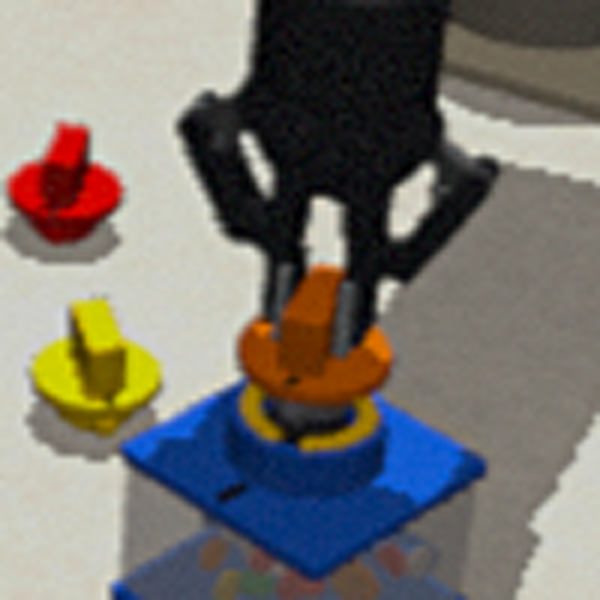

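View pics/s7.png

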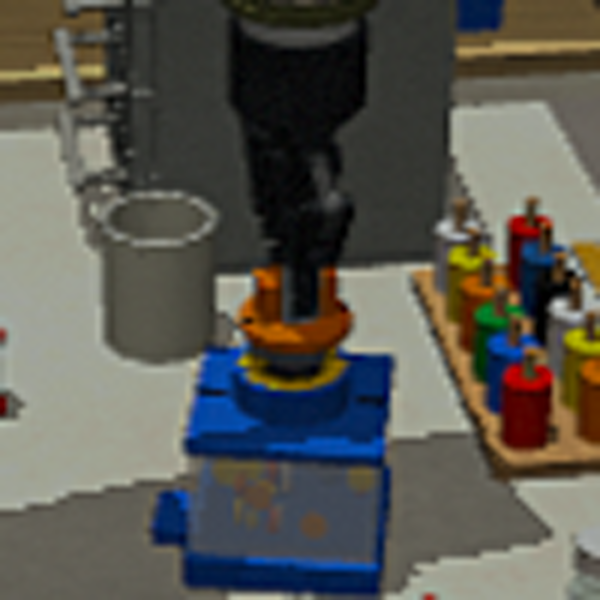

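```bash

python3 - <<'E'
from h import *
p=r.snapshot('wrist');np.savez('w8.npz',**p);s=r.sense();t=s["tool_pos"];y=np.radians(s["tcp_rot"][2])
ex=np.array([np.cos(y),np.sin(y)]);ey=np.array([np.sin(y),-np.cos(y)])
f=lambda n,u,w,z:(lambda d:print(n,"toolx %.2f tooly %.2f"%(d@ex,d@ey)))(onz(p,u,w,z)[:2]-t[:2])
c=lambda a,b:(230+a/5-.4,150+b/5-.4)
f("disc front",*c(411,222),t[2]-2.5)
f("disc front low",*c(411,222),t[2]-10.5)
f("tab L",*c(343,178),124);f("tab R",*c(480,178),124)
f("tabL out corner",*c(315,180),124);f("tabR out",*c(508,180),124)
f("slotL",*c(370,190),124);f("slotR",*c(453,190),124)
f("mark",*c(411,240),t[2]-2.5)
print(t)
# same tab end in the earlier w2 measure
q=dict(np.load('w2.npz'))
C=np.array([642.78,152.13])
for a in((183,335),(217,260),(245,217),(147,375)):
    d=onz(q,316+a[0]/7-.43,154+a[1]/7-.43,124)[:2]-C;print(a,d@ex,d@ey)
E
```

```text
disc front toolx 32.67 tooly -0.92
disc front low toolx 30.56 tooly -0.91
tab L toolx 29.93 tooly -9.39
tab R toolx 29.93 tooly 7.72
tabL out corner toolx 29.67 tooly -12.89
tabR out toolx 29.68 tooly 11.22
slotL toolx 28.39 tooly -6.03
slotR toolx 28.39 tooly 4.36
mark toolx 30.74 tooly -0.91
[643.00135921 153.22229522 158.41354668]
(183, 335) 27.69027747810484 -5.0154497244061735
(217, 260) 29.327218567285655 5.3966929343290895
(245, 217) 29.34556879485748 11.813796275664195
(147, 375) 28.745907063116814 -11.832661048720155
```

```bash

python3 -m jog '[[0.0032,0,0.012,0,0,0],[0.0032,0,0.024,0,0,0],[0.0032,0,0.033,0,0,0],[0.0032,0,0.033,0,0,0],[0.0032,0,0.033,0,0,0],[0.0032,0,0.033,0,0,0]]'
python3 -c "
from h import *
st()"
```

```text
time: 8.3
tool_pos: [641.9, 153.1, 149.6]
tcp_rot: [180.0, 0.0, -171.4]
ft_force: [-0.3, 0.6, -0.1]
finger_gap: 19.0
{'time': 8.3, 'joint_pos': [8.96, 19.33, 80.16, 0.0, 80.49, -89.6], 'tool_pos': [641.91, 153.08, 149.56], 'tcp_rot': [180.0, 0.01, -171.44], 'ft_force': [-0.32, 0.56, -0.09], 'wrist_torque': [-0.03, -0.02, -0.0], 'finger_gap': 19.01}
```

```bash

python3 -m jog '[[0,0,0.004,0,0,0],[0,0,0.008,0,0,0],[0,0,0.012,0,0,0],[0,0,0.012,0,0,0],[0,0,0.012,0,0,0]]'
python3 -c "
from h import *
st()"
```

```text
time: 8.8
tool_pos: [642.0, 153.1, 146.9]
tcp_rot: [180.0, 0.0, -171.4]
ft_force: [-0.8, -0.2, 2.8]
finger_gap: 18.8
{'time': 8.8, 'joint_pos': [8.97, 19.44, 80.31, 0.0, 80.21, -89.6], 'tool_pos': [642.03, 153.13, 146.92], 'tcp_rot': [180.0, 0.04, -171.44], 'ft_force': [-0.81, -0.19, 2.8], 'wrist_torque': [-0.08, 0.24, -0.03], 'finger_gap': 18.82}
```

```bash

python3 -m jog '[[0,0,0.004,0,0,0],[0,0,0.008,0,0,0],[0,0,0.012,0,0,0],[0,0,0.012,0,0,0]]'
python3 -c "
from h import *
st()"
```

```text
time: 9.2
tool_pos: [642.0, 153.1, 143.6]
tcp_rot: [-180.0, 0.0, -171.4]
ft_force: [0.0, 0.2, 4.9]
finger_gap: 18.9
{'time': 9.2, 'joint_pos': [8.96, 19.59, 80.49, -0.0, 79.89, -89.6], 'tool_pos': [642.03, 153.06, 143.57], 'tcp_rot': [-180.0, 0.03, -171.44], 'ft_force': [0.02, 0.22, 4.92], 'wrist_torque': [-0.05, 0.11, 0.01], 'finger_gap': 18.9}
```

```bash

python3 -m jog '[[0,0,0.004,0,0,0],[0,0,0.008,0,0,0],[0,0,0.012,0,0,0],[0,0,0.016,0,0,0],[0,0,0.016,0,0,0],[0,0,0.016,0,0,0]]'
python3 -c "
from h import *
st()"
```

```text
time: 9.8
tool_pos: [642.1, 153.1, 139.9]
tcp_rot: [180.0, 0.0, -171.4]
ft_force: [-1.1, -0.9, 5.8]
finger_gap: 18.9
{'time': 9.8, 'joint_pos': [8.96, 19.75, 80.68, 0.0, 79.53, -89.6], 'tool_pos': [642.06, 153.11, 139.9], 'tcp_rot': [180.0, 0.04, -171.44], 'ft_force': [-1.09, -0.93, 5.82], 'wrist_torque': [-0.11, 0.29, -0.02], 'finger_gap': 18.9}
```

```bash

python3 -m jog '[[0,0,0.004,0,0,0],[0,0,0.008,0,0,0],[0,0,0.012,0,0,0],[0,0,0.016,0,0,0],[0,0,0.016,0,0,0],[0,0,0.016,0,0,0]]'
python3 -c "
from h import *
st();p=r.snapshot('wrist');save(p,'w9.png',(230,150,390,270),5)
p=r.snapshot('side');save(p,'s9.png',(270,110,370,210),6);st()"
```

```text
time: 10.4
tool_pos: [642.0, 153.1, 136.2]
tcp_rot: [-180.0, 0.0, -171.4]
ft_force: [-2.6, 0.0, 7.3]
finger_gap: 18.8
{'time': 10.4, 'joint_pos': [8.96, 19.92, 80.88, -0.0, 79.17, -89.6], 'tool_pos': [642.04, 153.11, 136.17], 'tcp_rot': [-180.0, 0.04, -171.44], 'ft_force': [-2.62, 0.03, 7.25], 'wrist_torque': [-0.08, 0.47, 0.01], 'finger_gap': 18.82}
{'time': 10.5, 'joint_pos': [8.96, 19.91, 80.88, -0.0, 79.17, -89.6], 'tool_pos': [642.07, 153.11, 136.24], 'tcp_rot': [-180.0, 0.05, -171.44], 'ft_force': [-3.15, -0.18, 7.88], 'wrist_torque': [-0.05, 0.41, 0.07], 'finger_gap': 18.98}
```

View pics/s9.png

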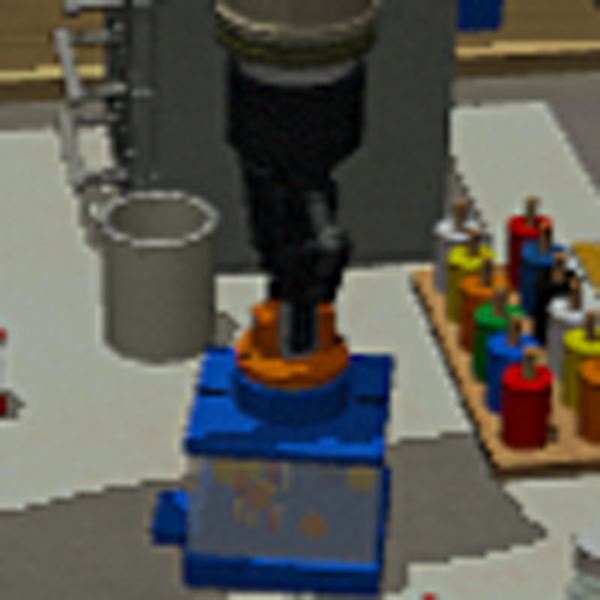

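View pics/w9.png

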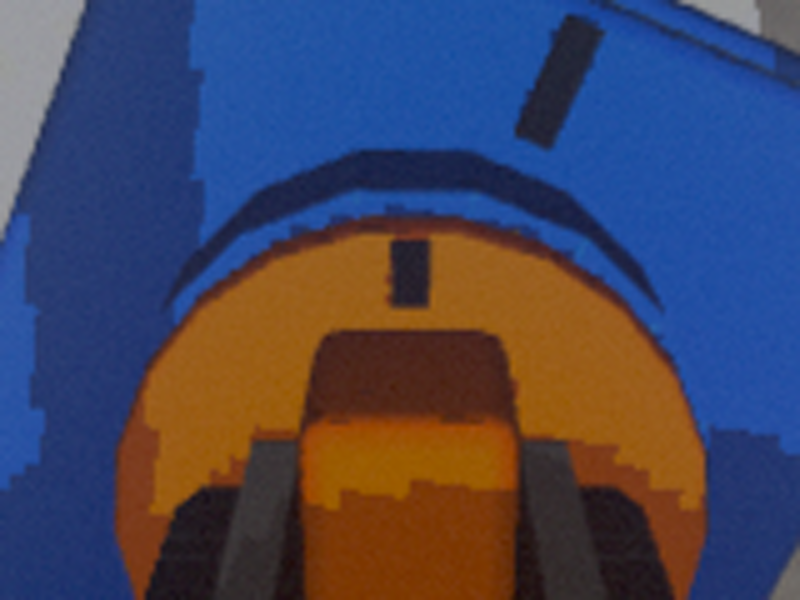

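```bash

python3 -m jog '[[0.0012,0,0.0004,0,0,0.01],[0.0012,0,0.0004,0,0,0.02],[0.0012,0,0.0004,0,0,0.03],[0.0012,0,0.0004,0,0,0.04],[0.0012,0,0.0004,0,0,0.05],[0.0012,0,0.0004,0,0,0.05]]'
python3 -c "
from h import *
st()"
```

```text
time: 11.1
tool_pos: [642.6, 153.1, 136.6]
tcp_rot: [180.0, 0.2, 179.5]
ft_force: [0.1, -0.1, 7.5]
finger_gap: 19.2
{'time': 11.1, 'joint_pos': [8.96, 19.87, 80.9, -0.0, 79.09, -80.54], 'tool_pos': [642.56, 153.12, 136.59], 'tcp_rot': [179.98, 0.15, 179.5], 'ft_force': [0.09, -0.07, 7.45], 'wrist_torque': [-0.03, -0.04, -0.03], 'finger_gap': 19.21}
```

```bash

python3 -m jog '[[0,0,0.001,0,0,0.015],[0,0,0.001,0,0,0.03],[0,0,0.001,0,0,0.045],[0,0,0.001,0,0,0.06],[0,0,0.001,0,0,0.075],[0,0,0.001,0,0,0.09],[0,0,0.001,0,0,0.09]]'
python3 -c "
from h import *
st()"
```

```text
time: 11.8
tool_pos: [642.7, 153.0, 136.5]
tcp_rot: [179.9, 0.2, 163.3]
ft_force: [0.7, 0.2, 7.9]
finger_gap: 19.3
{'time': 11.8, 'joint_pos': [8.95, 19.87, 80.9, -0.01, 79.05, -64.3], 'tool_pos': [642.74, 153.0, 136.47], 'tcp_rot': [179.94, 0.16, 163.26], 'ft_force': [0.73, 0.22, 7.95], 'wrist_torque': [-0.14, -0.13, -0.01], 'finger_gap': 19.3}
```

```bash

python3 -m jog '[[0,0,0.001,0,0,0.015],[0,0,0.001,0,0,0.03],[0,0,0.001,0,0,0.045],[0,0,0.001,0,0,0.06],[0,0,0.001,0,0,0.075],[0,0,0.001,0,0,0.09],[0,0,0.001,0,0,0.09]]'
python3 -c "
from h import *
st()"
```

```text
time: 12.5
tool_pos: [642.7, 153.0, 136.2]
tcp_rot: [179.9, 0.1, 147.1]
ft_force: [1.0, -0.4, 8.1]
finger_gap: 18.9
{'time': 12.5, 'joint_pos': [8.95, 19.89, 80.91, -0.01, 79.03, -48.1], 'tool_pos': [642.69, 153.0, 136.21], 'tcp_rot': [179.9, 0.13, 147.06], 'ft_force': [0.96, -0.39, 8.05], 'wrist_torque': [-0.06, -0.05, 0.02], 'finger_gap': 18.86}
```

```bash

python3 -m jog '[[0,0,0,0,0,0.01],[0,0,0,0,0,0.02],[0,0,0,0,0,0.03],[0,0,0,0,0,0.036],[0,0,0,0,0,0.036]]'
python3 -c "
from h import *
st()"
python3 -m jog '[[0,0,0,0,0,0.004],[0,0,0,0,0,0.006],[0,0,0,0,0,0.006]]'
python3 -c "
from h import *
st()"
```

```text
time: 13.0
tool_pos: [642.7, 153.0, 136.2]
tcp_rot: [179.9, 0.1, 140.6]
ft_force: [0.5, -0.3, 8.2]
finger_gap: 19.0
{'time': 13.0, 'joint_pos': [8.95, 19.88, 80.91, -0.01, 79.03, -41.68], 'tool_pos': [642.74, 153.04, 136.25], 'tcp_rot': [179.88, 0.12, 140.64], 'ft_force': [0.49, -0.3, 8.19], 'wrist_torque': [-0.11, -0.14, -0.0], 'finger_gap': 18.98}
time: 13.3
tool_pos: [642.7, 153.1, 136.2]
tcp_rot: [179.9, 0.1, 139.6]
ft_force: [0.7, -0.5, 8.3]
finger_gap: 19.1
{'time': 13.3, 'joint_pos': [8.95, 19.88, 80.91, -0.01, 79.03, -40.63], 'tool_pos': [642.72, 153.05, 136.24], 'tcp_rot': [179.87, 0.12, 139.58], 'ft_force': [0.67, -0.47, 8.33], 'wrist_torque': [-0.09, -0.04, 0.1], 'finger_gap': 19.13}
```

```bash

python3 -m jog '[[0,0,0,0,0,0.002],[0,0,0,0,0,0.004],[0,0,0,0,0,0.004]]'
python3 -c "
from h import *
st()"
```

```text
time: 13.6
tool_pos: [642.7, 153.1, 136.2]
tcp_rot: [179.9, 0.1, 138.9]
ft_force: [0.2, -0.3, 8.5]
finger_gap: 19.3
{'time': 13.6, 'joint_pos': [8.96, 19.88, 80.91, -0.01, 79.03, -39.91], 'tool_pos': [642.72, 153.08, 136.23], 'tcp_rot': [179.87, 0.12, 138.87], 'ft_force': [0.22, -0.25, 8.51], 'wrist_torque': [-0.05, -0.05, 0.1], 'finger_gap': 19.32}
```

```bash

python3 -m jog '[[0,0,0,0,0,0.002],[0,0,0,0,0,0.005],[0,0,0,0,0,0.005]]'
python3 -c "
from h import *
st()"
```

```text
time: 13.9
tool_pos: [642.8, 153.2, 136.2]
tcp_rot: [179.9, 0.1, 138.0]
ft_force: [0.1, 0.2, 7.5]
finger_gap: 19.1
{'time': 13.9, 'joint_pos': [8.96, 19.89, 80.91, -0.01, 79.02, -39.01], 'tool_pos': [642.77, 153.16, 136.24], 'tcp_rot': [179.86, 0.12, 137.98], 'ft_force': [0.13, 0.18, 7.55], 'wrist_torque': [-0.07, -0.09, 0.25], 'finger_gap': 19.13}
```

```bash

python3 -m jog '[[0,0,-0.002,0,0,0],[0,0,-0.004,0,0,0],[0,0,-0.006,0,0,0],[0,0,-0.008,0,0,0],[0,0,-0.01,0,0,0],[0,0,-0.01,0,0,0],[0,0,-0.01,0,0,0]]'
python3 -c "
from h import *
st()"
```

```text
time: 14.6
tool_pos: [642.6, 153.1, 137.9]
tcp_rot: [179.9, 0.1, 138.0]
ft_force: [5.8, 0.4, 4.1]
finger_gap: 18.6
{'time': 14.6, 'joint_pos': [8.96, 19.81, 80.81, 0.0, 79.22, -39.02], 'tool_pos': [642.64, 153.13, 137.95], 'tcp_rot': [179.88, 0.1, 137.98], 'ft_force': [5.76, 0.4, 4.12], 'wrist_torque': [0.16, -0.98, 0.2], 'finger_gap': 18.6}
```

```bash

python3 -m jog '[[-0.0006,0.0006,0,0,0,0],[-0.0012,0.0011,0,0,0,0],[-0.0012,0.0011,0,0,0,0]]'
python3 -c "
from h import *
st();p=r.snapshot('side');save(p,'s10.png',(270,110,370,210),6);p=r.snapshot('wrist');save(p,'w10.png')"
```

```text
time: 14.9
tool_pos: [642.7, 153.1, 138.0]
tcp_rot: [179.9, 0.1, 138.0]
ft_force: [4.2, 1.2, 5.2]
finger_gap: 18.9
{'time': 14.9, 'joint_pos': [8.95, 19.87, 80.74, 0.0, 79.28, -39.03], 'tool_pos': [642.71, 153.13, 137.96], 'tcp_rot': [179.91, 0.07, 137.98], 'ft_force': [4.17, 1.2, 5.23], 'wrist_torque': [0.11, -0.82, 0.16], 'finger_gap': 18.93}
```

View pics/s10.png

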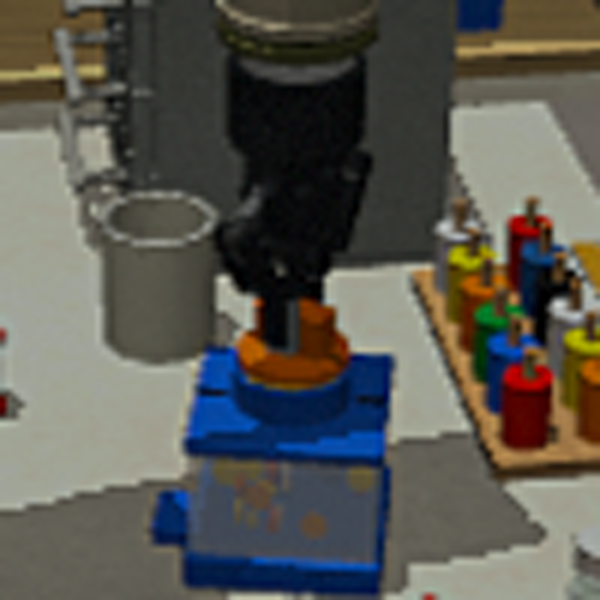

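View pics/w10.png

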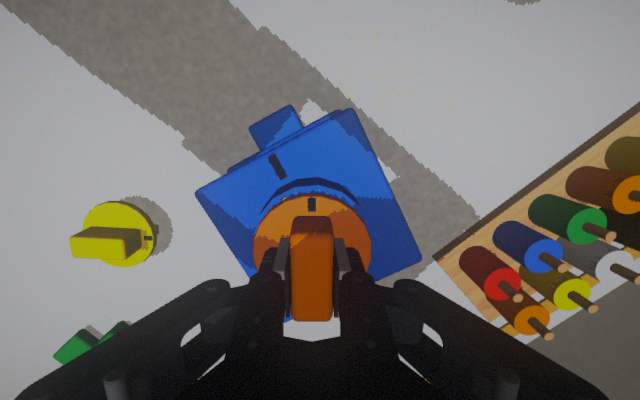

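```bash

python3 -m jog '[[0.0008,-0.0008,0.004,0,0,0],[0.0012,-0.0011,0.008,0,0,0],[0.0012,-0.0011,0.008,0,0,0.002],[0.0012,-0.0011,0.008,0,0,0.005],[0.0012,-0.0011,0.008,0,0,0.005]]'
python3 -c "
from h import *
st()"
```

```text
time: 15.5
tool_pos: [642.7, 153.2, 137.0]
tcp_rot: [179.9, 0.1, 137.1]
ft_force: [2.6, 0.2, 9.1]
finger_gap: 18.8
{'time': 15.5, 'joint_pos': [8.97, 19.85, 80.87, -0.01, 79.1, -38.13], 'tool_pos': [642.7, 153.22, 137.03], 'tcp_rot': [179.86, 0.11, 137.1], 'ft_force': [2.62, 0.2, 9.08], 'wrist_torque': [0.08, -0.54, 0.58], 'finger_gap': 18.83}
```

```bash

python3 -m jog '[[0,0,-0.002,0,0,-0.003],[0,0,-0.005,0,0,-0.003],[0,0,-0.008,0,0,-0.003],[0,0,-0.011,0,0,-0.003],[0,0,-0.011,0,0,-0.003]]'
python3 -c "
from h import *
st()"
```

```text
time: 16.0
tool_pos: [642.5, 153.2, 138.1]
tcp_rot: [179.9, 0.1, 137.6]
ft_force: [8.1, 1.3, 0.1]
finger_gap: 19.4
{'time': 16.0, 'joint_pos': [8.96, 19.81, 80.8, 0.01, 79.25, -38.67], 'tool_pos': [642.53, 153.2, 138.07], 'tcp_rot': [179.89, 0.08, 137.63], 'ft_force': [8.1, 1.3, 0.13], 'wrist_torque': [0.28, -1.53, 0.38], 'finger_gap': 19.38}
```

The stop is felt at about 0.58 N m, at the expected angle. The cap's rise is hard to judge while the grip holds it, so I'll take the load off and let go. At the stop the seal can only lift the cap into the pocket.

```bash

python3 -m jog '[[0,0,0.002,0,0,0],[0,0,0.004,0,0,0],[0,0,0.005,0,0,0],[0,0,0.005,0,0,0]]'
python3 -c "
from h import *
st();p=r.snapshot('wrist');save(p,'w11.png',(230,150,390,270),5);np.savez('w11.npz',**p)"
python3 -m jog '[[0,0,0,0,0,0],[0,0,0,0,0,0],[0,0,0,0,0,0],[0,0,0,0,0,0]]' 0.5 
python3 -c "
from h import *
st();p=r.snapshot('wrist');save(p,'w12.png',(230,150,390,270),5);np.savez('w12.npz',**p)"
```

```text
time: 16.4
tool_pos: [642.6, 153.2, 137.9]
tcp_rot: [179.9, 0.1, 137.6]
ft_force: [4.5, 0.8, 7.0]
finger_gap: 19.0
{'time': 16.4, 'joint_pos': [8.96, 19.81, 80.82, 0.0, 79.21, -38.67], 'tool_pos': [642.61, 153.22, 137.93], 'tcp_rot': [179.88, 0.1, 137.64], 'ft_force': [4.55, 0.85, 6.98], 'wrist_torque': [0.18, -0.76, 0.34], 'finger_gap': 18.99}
time: 16.85
tool_pos: [640.7, 152.9, 135.8]
tcp_rot: [-179.9, -0.1, 137.6]
ft_force: [0.7, 0.2, -0.2]
finger_gap: 42.6
{'time': 16.85, 'joint_pos': [8.96, 19.89, 80.96, 0.0, 79.28, -38.65], 'tool_pos': [640.73, 152.85, 135.8], 'tcp_rot': [-179.91, -0.08, 137.61], 'ft_force': [0.68, 0.17, -0.18], 'wrist_torque': [0.02, 0.01, -0.0], 'finger_gap': 42.59}
```

View pics/w11.png

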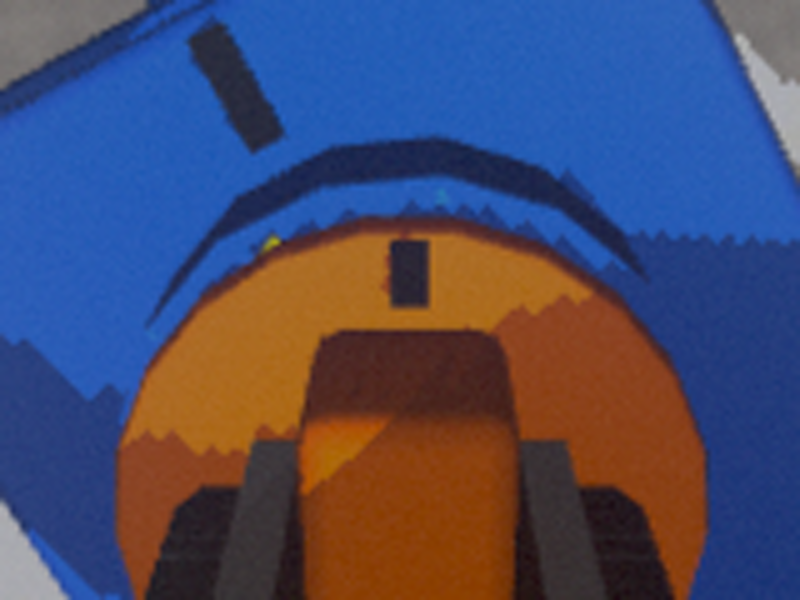

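View pics/w12.png

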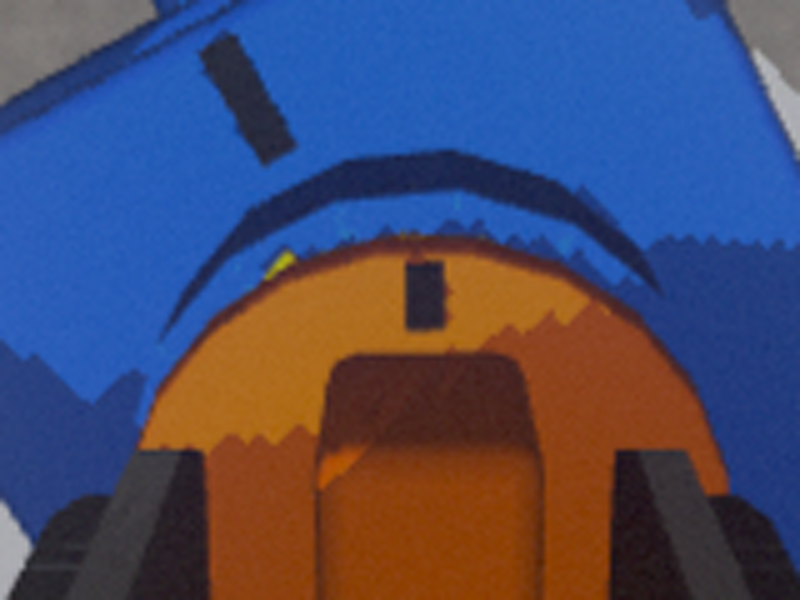

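```bash

python3 -m jog '[[0,0,-0.04,0,0,0],[0,0,-0.2,0,0,0],[0,0,-0.36,0,0,0],[0,0,-0.36,0,0,0],[0,0,-0.36,0,0,0],[0,0,-0.36,0,0,0]]'
python3 -c "
from h import *
r.snapshot('side');r.snapshot('side');p=r.snapshot('wrist');save(p,'w13.png');save(p,'w13c.png',(250,130,410,250),5);np.savez('w13.npz',**p);st()
p=r.snapshot('side');save(p,'s13.png',(280,130,380,280),5);np.savez('s13.npz',**p)"
```

```text
time: 17.5
tool_pos: [641.1, 152.9, 226.3]
tcp_rot: [-180.0, -0.0, 137.6]
ft_force: [-0.1, -0.4, -0.6]
finger_gap: 42.8
{'time': 17.65, 'joint_pos': [8.96, 16.83, 75.23, 0.0, 88.1, -38.66], 'tool_pos': [640.69, 152.87, 225.16], 'tcp_rot': [-179.88, -0.1, 137.62], 'ft_force': [0.19, 0.02, -0.23], 'wrist_torque': [0.02, -0.03, 0.0], 'finger_gap': 43.14}
```

View pics/w13.png

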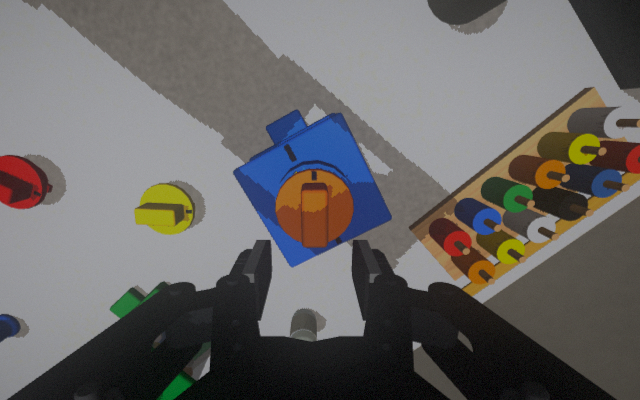

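View pics/s13.png

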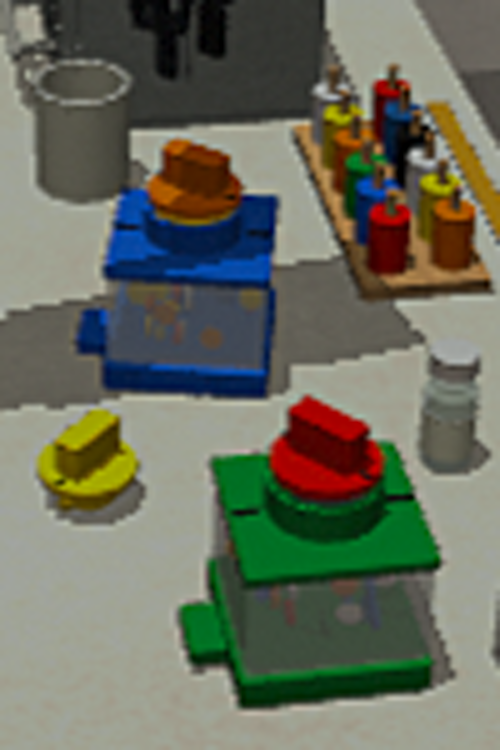

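```bash

python3 -m jog '[[0,0.2,0,0,0,0],[0,0.4,0,0,0,0],[0,0.4,0,0,0,0],[0,0.4,0,0,0,0],[0,0.4,0,0,0,0],[0,0.4,0,0,0,0]]'
python3 -c "
from h import *
r.snapshot('side');r.snapshot('side');r.snapshot('side');p=r.snapshot('wrist');save(p,'w14.png');np.savez('w14.npz',**p);st()"
python3 -m jog '[[0,-0.2,0,0,0,0],[0,-0.4,0,0,0,0],[0,-0.6,0,0,0,0],[0,-0.8,0,0,0,0],[0,-0.8,0,0,0,0],[0,-0.8,0,0,0,0],[0,-0.8,0,0,0,0],[0,-0.8,0,0,0,0]]'
python3 -c "
from h import *
r.snapshot('side');r.snapshot('side');r.snapshot('side');p=r.snapshot('wrist');save(p,'w15.png');np.savez('w15.npz',**p);st()"
```

```text
time: 18.3
tool_pos: [708.8, 225.9, 228.3]
tcp_rot: [179.9, 0.1, 137.6]
ft_force: [0.5, 0.3, 0.5]
finger_gap: 42.6
{'time': 18.5, 'joint_pos': [13.76, 30.38, 57.75, 0.0, 91.78, -33.82], 'tool_pos': [708.91, 226.27, 228.3], 'tcp_rot': [179.92, 0.05, 137.58], 'ft_force': [0.05, 0.86, 0.27], 'wrist_torque': [-0.01, -0.04, -0.08], 'finger_gap': 42.66}
time: 19.3
tool_pos: [575.2, 79.9, 227.6]
tcp_rot: [179.9, 0.1, 137.7]
ft_force: [0.6, -0.2, -0.0]
finger_gap: 43.2
{'time': 19.5, 'joint_pos': [2.84, 4.52, 88.9, 0.0, 86.59, -44.84], 'tool_pos': [574.55, 79.77, 226.72], 'tcp_rot': [-180.0, -0.01, 137.67], 'ft_force': [-0.07, -0.68, -1.49], 'wrist_torque': [0.0, 0.02, -0.0], 'finger_gap': 42.94}
```

View pics/w14.png

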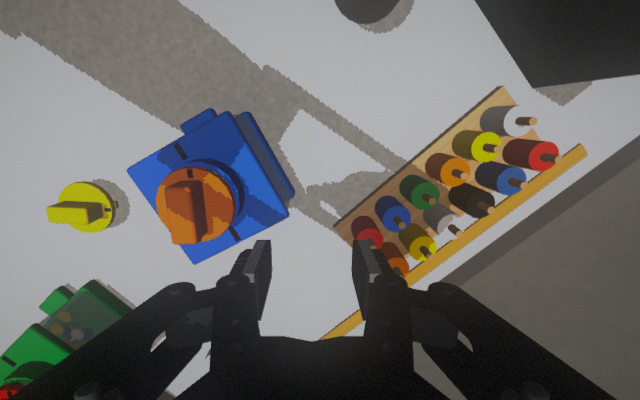

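View pics/w15.png

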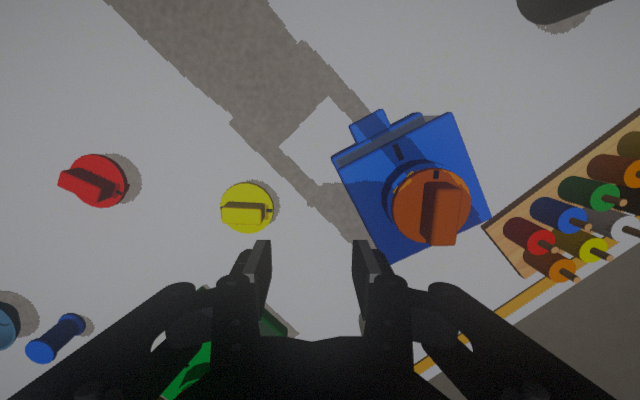

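```bash

python3 - <<'E'
from h import *
a=dict(np.load('w14.npz'));b=dict(np.load('w15.npz'))
save(a,'w14c.png',(150,130,250,260),6);save(b,'w15c.png',(375,130,485,260),6)
def dark(p,x0,y0,x1,y1):
    g=p["pixels"].max(2)[y0:y1,x0:x1]
    m=(g<75).astype(np.uint8)
    for c,ar,bb in blobs(m,4): print((c[0]+x0,c[1]+y0),ar,bb)
print('a');dark(a,150,135,250,250);print('b');dark(b,375,135,480,250)
E
```

```text
a
(np.float64(246.2), np.float64(140.2)) 5 (95, 4, 3, 4)
(np.float64(180.1), np.float64(151.0)) 90 (24, 8, 14, 17)
(np.float64(228.8), np.float64(177.8)) 386 (43, 24, 52, 55)
(np.float64(207.9), np.float64(169.8)) 12 (54, 33, 9, 5)
(np.float64(189.6), np.float64(173.3)) 38 (37, 34, 6, 9)
(np.float64(229.2), np.float64(193.4)) 69 (67, 40, 19, 43)
(np.float64(185.2), np.float64(181.6)) 5 (34, 46, 4, 2)
(np.float64(198.5), np.float64(208.2)) 563 (40, 46, 17, 61)
(np.float64(233.5), np.float64(232.9)) 66 (78, 91, 12, 15)
b
(np.float64(390.4), np.float64(141.2)) 31 (5, 0, 24, 13)
(np.float64(397.8), np.float64(151.6)) 95 (18, 8, 11, 18)
(np.float64(396.6), np.float64(179.7)) 454 (6, 24, 50, 63)
(np.float64(404.8), np.float64(189.5)) 165 (16, 33, 51, 62)
(np.float64(435.7), np.float64(174.1)) 48 (58, 35, 6, 9)
(np.float64(429.6), np.float64(207.0)) 800 (45, 47, 37, 63)
(np.float64(403.5), np.float64(234.5)) 6 (26, 97, 6, 6)
(np.float64(376.5), np.float64(249.0)) 4 (0, 114, 4, 1)
```

View pics/w14c.png

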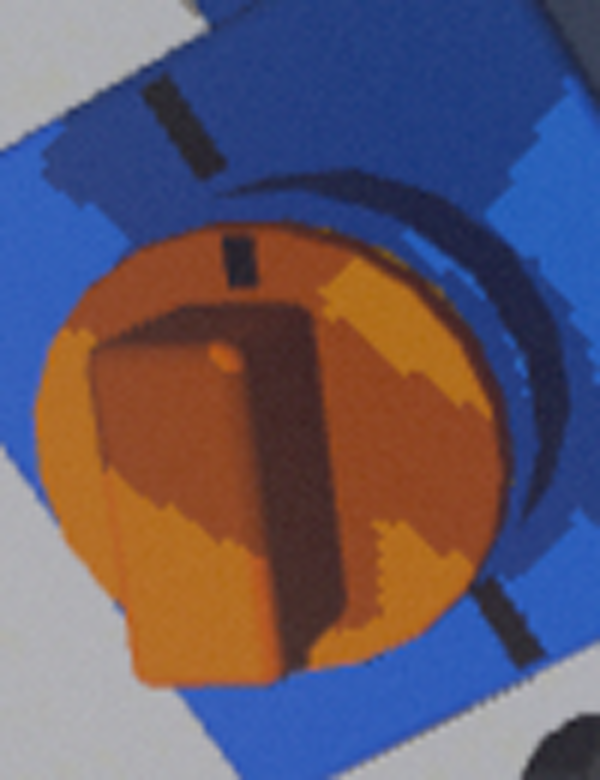

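View pics/w15c.png

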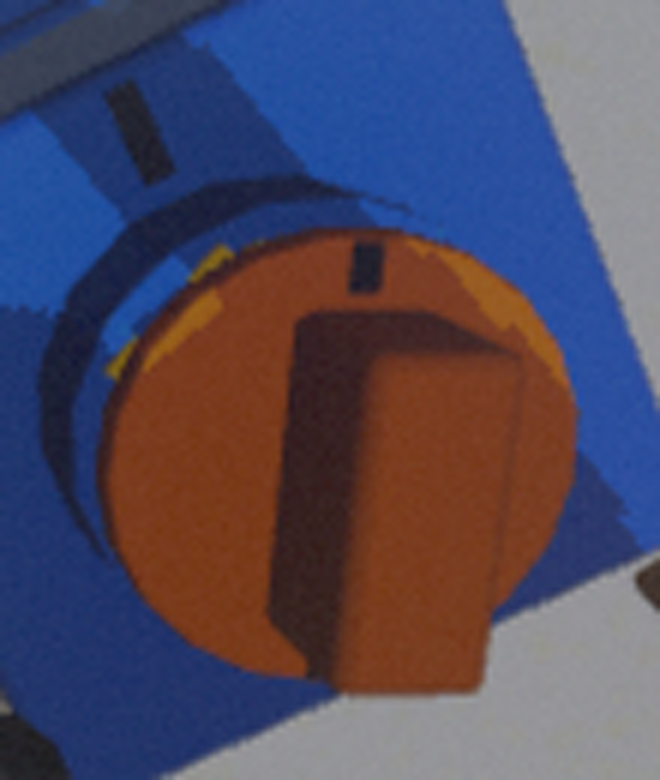

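```bash

python3 - <<'E'
from h import *
a=dict(np.load('w14.npz'));b=dict(np.load('w15.npz'))
T=lambda n,p,q:print(n,tri(ray(a,*p),ray(b,*q)))
T("roof mark (101)",(180.1,151.0),(397.8,151.6))
T("disc mark (137/134.5)",(189.6,173.3),(435.7,174.1))
A=lambda x,y:(150+x/6-.42,130+y/6-.42);B=lambda x,y:(375+x/6-.42,130+y/6-.42)
T("mark crop",A(240,262),B(366,268));T("roof crop",A(185,127),B(139,132))
for n,p,q in(("FL",(97,348),(366,352)),("FR",(240,345),(520,355)),("BR",(280,683),(480,690)),("BL",(142,685),(338,692))): T("knob "+n+" (165/162.5)",A(*p),B(*q))
E
```

```text
roof mark (101) (array([597.81596998, 163.57908859, 102.34800617]), np.float64(0.2185828094384154))
disc mark (137/134.5) (array([622.49176035, 170.09184995, 138.36840837]), np.float64(0.2353050740354427))
mark crop (array([622.49606312, 170.01658225, 138.28496872]), np.float64(0.0744297771265884))
roof crop (array([597.82730621, 163.69224656, 101.8543981 ]), np.float64(0.0075087651846035995))
knob FL (165/162.5) (array([620.97447506, 159.3622082 , 161.86535038]), np.float64(0.41627270569899777))
knob FR (165/162.5) (array([632.98087696, 172.98159492, 163.15775007]), np.float64(0.2736632038743352))
knob BR (165/162.5) (array([665.82923466, 143.73209121, 164.55457205]), np.float64(0.3345884566195638))
knob BL (165/162.5) (array([654.05012867, 130.17809546, 164.20703252]), np.float64(0.29361886053422004))
```

```bash

python3 - <<'E'
from h import *
P={k:dict(np.load(k+'.npz')) for k in('w13','w14','w15')}
c=P['w13'];g=c["pixels"].max(2)[140:190,270:340]
for x in blobs((g<75).astype(np.uint8),6): print((x[0][0]+270,x[0][1]+140),x[1])
# circle fit of bright-side disc rim in planes z
from scipy.optimize import least_squares
def rim(p,x0,y0,x1,y1,side):
    h,s,v=cv2.split(hsv(p));m=((h>=3)&(h<=19)&(s>140)&(v>70)).astype(np.uint8);M=np.zeros_like(m);M[y0:y1,x0:x1]=m[y0:y1,x0:x1]
    M=cv2.morphologyEx(M,cv2.MORPH_CLOSE,np.ones((3,3)))
    big=(cv2.resize(M*255,None,fx=4,fy=4,interpolation=cv2.INTER_LINEAR)>127).astype(np.uint8)
    k=max(cv2.findContours(big,0,1)[0],key=cv2.contourArea)[:,0];k=(k+.5)/4-.5
    return k
def fit(p,k,z,s):
    Q=np.array([onz(p,u,w,z)[:2] for u,w in k]);d=Q-[643,152.7]
    an=np.degrees(np.arctan2(d[:,1],d[:,0])); kn=abs((an-(-41.5)+180)%360-180)>45
    Q=Q[kn&(np.hypot(*d.T)<37)]
    f=least_squares(lambda q:np.hypot(Q[:,0]-q[0],Q[:,1]-q[1])-q[2],[643,152.7,33],loss='soft_l1',f_scale=.3)
    return f.x.round(2),round(float(np.median(abs(f.fun))),2)
ka=rim(P['w14'],150,160,250,250,1);kb=rim(P['w15'],385,160,480,250,1);kc=rim(P['w13'],265,160,365,252,1)
for z in(133,135,137,139): print(z,fit(P['w14'],ka,z,0),fit(P['w15'],kb,z,0),fit(P['w13'],kc,z,0))
E
```

```text
(np.float64(289.7), np.float64(152.5)) 80
(np.float64(316.2), np.float64(162.8)) 68
(np.float64(293.0), np.float64(167.4)) 7
(np.float64(313.5), np.float64(175.1)) 35
(np.float64(314.1), np.float64(184.9)) 91
133 (array([643.82, 148.99,  32.66]), 1.11) (array([647.16, 149.73,  32.08]), 3.28) (array([643.95, 150.88,  32.72]), 0.18)
135 (array([643.9 , 150.02,  32.37]), 1.1) (array([646.03, 149.68,  31.79]), 3.16) (array([643.48, 151.29,  32.45]), 0.19)
137 (array([643.94, 151.08,  32.08]), 1.08) (array([644.89, 149.63,  31.5 ]), 3.03) (array([643.01, 151.7 ,  32.17]), 0.18)
139 (array([644.01, 152.13,  31.8 ]), 1.05) (array([643.74, 149.57,  31.21]), 2.88) (array([642.54, 152.12,  31.89]), 0.18)
```

```bash

python3 - <<'E'
from h import *
P={k:dict(np.load(k+'.npz')) for k in('w13','w14','w15')}
roof=dict(w13=(289.7,152.5),w14=(180.1,151.0),w15=(397.8,151.6))
disc=dict(w13=(313.5,175.1),w14=(189.6,173.3),w15=(435.7,174.1))
for x,y in(('w13','w14'),('w13','w15'),('w14','w15')):
    R=tri(ray(P[x],*roof[x]),ray(P[y],*roof[y]))[0];D=tri(ray(P[x],*disc[x]),ray(P[y],*disc[y]))[0]
    print(x,y,R[2],D[2],D[2]-R[2])
# green reference: knob/marks in side+scene
E
```

```text
w13 w14 101.92386977311358 137.96942290340846 36.04555313029488
w13 w15 102.75022764112535 138.72535880448225 35.975131163356906
w14 w15 102.34800617260655 138.3684083746665 36.020402202059955
```

```bash
python3 -c "
from h import *
st();p=r.snapshot('scene');save(p,'c16.png');print(r.hand_in())"
```

```text
{'time': 19.5, 'joint_pos': [2.84, 4.52, 88.9, 0.0, 86.59, -44.84], 'tool_pos': [574.55, 79.77, 226.72], 'tcp_rot': [-180.0, -0.01, 137.67], 'ft_force': [-0.07, -0.68, -1.49], 'wrist_torque': [0.0, 0.02, -0.0], 'finger_gap': 42.94}
the job is handed in; nothing more can be done
None
```

View pics/c16.png

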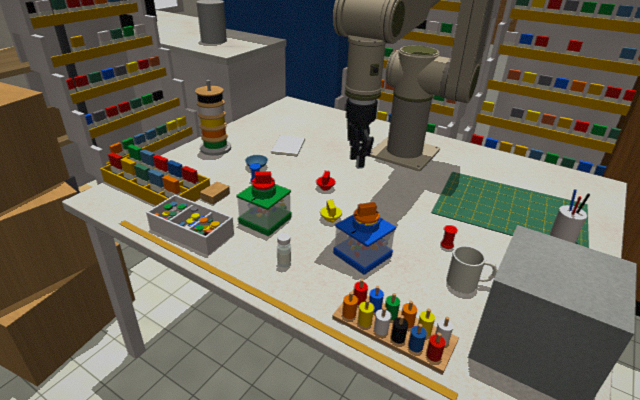

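The orange cap is back on the blue dispenser and my last checks show it locked. I handed the job in at 19.5 s with the gripper clear. I gripped the cap by its knob, fed the lugs into the slots (which lie at 8.6° in the world frame) and pressed against the seal with about 8 N. Then I turned it clockwise to the stop, about 50°, and let go.

**Checks that agree:**
- **Height:** from three pairs of wrist pictures, the disc mark lies 36.0 mm above the roof mark. Locked should be 36.0 mm, and not lifted would be 33.5 mm.
- **Angle:** the knob lies at about 138.5°; I expected about 138.7° at the stop.
- **Bystanders:** nothing else looks moved in the last scene picture, judged by eye only.

**Checks that disagreed or went wrong:**
- **Resistance before release:** with the cap still gripped, its rise stopped about 1.6 mm short of the height I expected. The wrist showed up to 8 N sideways, and I don't know why. I settled whether it had locked only from the pictures after letting go.
- **Torque at the stop:** it peaked at 0.58 N m, slightly over the 0.5 N m the task quotes as about 20 N on the neck. That is still well under the 45 N limit.
- **Weaker measurements:** the knob corner heights were scattered (161.9–164.6 mm; locked would be 165, not lifted 162.5). Circle fits to the disc rim were poor in two of three views. I relied on the marks instead.
- **One wrong move:** early on I typed one move before reading its computed values, and the arm went the wrong way in free air, touching nothing.

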